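# Hang the basket in the UV chamber and shut its hood

## Robot

A 6-joint arm with a two-finger parallel gripper is mounted at the origin on the work surface. World frame = base frame: x ahead of the robot, y to its left, z up, the work surface at z = 0. Lengths are in m, angles in rad, forces in N, time in s.
With the tool pointing down it reaches from about 0.375 to 0.9 m from the base axis. Payload 3.1 kg.
Tool frame: the origin (TCP) lies midway between the tips of the shut fingers; the grasp point (between the pads) lies robot.grip_point_offset behind it (robot.grip_point_offset is the distance from the TCP to the grasp point, in m); z points along the fingers, y is the direction in which the jaws open and shut (so a half turn about z gives the same grasp; the last joint's range is limited). The gripper opens to 87 mm and grips with 3 to 60 N. Pads are 19 mm wide; open, the fingers measure 117 mm over their backs; the gripper's body (75 mm by 190 mm) begins 51 mm behind the grasp point.
Start: joints at [-1.359, 0.527, 1.433, -0, 1.181, -0.178], TCP at [0.238, -0.578, 0.223] pointing down, gripper open.
Joint ranges: [-3.08, 3.08], [-0.75, 2.2], [0.22, 2.44], [-1.43, 4.57], [0, 2.65], [-2.85, 2.85]. Speed limits (rad/s): [2.79, 2.79, 3.14, 3.14, 3.14, 3.14].

## Interface

Orientations are given as a unit quaternion [x, y, z, w].
In Python, from rig import robot, cams, hand_in gives the robot as it stands. The module is installed in compiled form; this text tells all that it offers.
- The arm moves only by the tool send_rows, never from a script. Its argument "steps" is one flat list of numbers, 5 for each row, row after row: the finger opening in m, from 0 to 0.087, then the shift along the tool's x, y, z in m, then the turn about the tool's z in rad. A call has 1 to 8 rows; each row is the pose to reach, as a shift and turn from the pose measured when the call began, along the tool's axes at that moment; what a row does not reach only later rows make up. A row lasts 1/8 s, in which the tool goes at most 62.5 mm and 10.7 degrees, less where a joint would pass 70% of its speed; a pose out of reach is approached as far as the arm can. A call with a gripper value outside its range is refused whole. The fingers move at their own pace and stop on an object; "force" is the grip in N (left out, the last holds). Time passes only in rows, so rows that repeat a pose let the fingers close. It gives the time, the measured TCP pose, the force and the opening at its end, in the units of the state.
- robot.get_obs(): the state, without advancing time (a new reading comes with each control period).
- cams.camera(name): name is "side" or "top"; returns a dict with "color" (400x640x3 uint8, red, green, blue), "range_z" (400x640 float32, m along the optical axis (not along the pixel's ray), 0 where there is no reading), "intrinsics" (3x3 intrinsics, pixels), "extrinsics" (4x4, takes a point from camera to world coordinates). Camera axes: x right, y down, z forward; pixel columns grow to the right and rows downward; lengths in m; the calibration is good to about 2 mm. A picture is of the moment at which its call begins.
- hand_in(): hands the job in, once; it reports no verdict.
The state is a dict: "time": time; "q": joint angles; "joint_velocities": joint speeds; "joint_torque": joint torques, N m; "position": TCP position; "tool_rot": TCP orientation; "ft_force": force on the tool from outside, world axes, zero at the start; "moment": the same for the moment, N m; "grip_width": finger opening in m.
Only numpy, scipy, OpenCV 4.12 (cv2) and the standard library are available. Lean on these libraries where they do the work, as an engineer would, in place of code of your own. Each camera call takes 0.05 s, during which the arm holds its last target.

## Task

Draw the little steel basket out from under the white bench shelf until its handle is well clear, let go of it on the free bench, then take it by its bail handle and hang the handle over the two blue upturned prongs inside the UV chamber, so that the basket hangs level, clear of the floor, and let go of it while the hood is still locked open. Then press down the red knuckle of the hood's folding stay until the stay breaks, take the hood by its black handle and lower it gently until it is fully shut: if it is let go half way it falls and slams. Let go at the end, and do not knock over or shift the other things on the bench.

Things in the scene. Friction and masses are not known exactly. Their poses are not given: they have to be found in the camera images.
- chamber: UV disinfection chamber, white open-topped steel box fixed to the bench, 200 mm deep (its x), 322 wide (its y), rim 125 mm above the bench; walls 6 mm, inner floor 12 mm high. Origin: centre of its underside at bench height; x points to the rear (hinged) side, y to the side with the folding stay. Its front (-x) faces the robot, turned by up to 0.12 rad.
- hanger_seat (a point): where the middle of the bail's bar belongs when hung, at chamber (-12, -65, 105) mm, axes as the chamber's: midway between the seats of two 7 mm blue-coated prongs, 62 mm apart along chamber x, standing out in +y from the inner -y wall. Seat top 101 mm, underside 94 mm above the bench. The bar must lie along chamber x.
- prong_tips (a point): midway between the upturned tips of the two prongs, 17 mm on the +y side of hanger_seat, top of the tips 113.5 mm above the bench; axes as the chamber's. Bring the bail over the tips from the +y side, tray lower than the prongs and in front of the tips until then: bar axis 119 to 138 mm high. Then go in -y to the seat and lower.
- basket: loose perforated metal basket, 0.2 to 0.4 kg, 156 mm long (its x), 106 wide (its y), walls 34 mm high, a blue rim along each end; dishes up to 18 mm high inside. A fixed bail of 8 mm steel rod stands on its long sides at x = 0, y = -49 and +49 mm. Origin: centre of the underside. It starts half under the shelf, its -x end sticking out towards the robot.
- basket_bar (a point): middle of the axis of the bail's bar, 82 mm above the basket's underside; axes as the basket's: the bar runs level along y, 90 mm clear between its uprights, with 44 mm of free height between bar and rim. At the start it is just under the shelf's front edge.
- basket_lip (a point): middle of the blue rim at the basket's -x end, at the rim's top, 34 mm above the basket's underside; axes as the basket's. The rim is 10 mm thick (along x), 10 mm high, and 106 mm long. At the start it sticks out about 67 to 75 mm in front of the shelf's edge.
- shelf: white bench shelf fixed to the bench, 200 mm deep (its x), 270 wide (its y), open at front and back; board from 105 to 120 mm height, low instruments on it. Origin: middle of its footprint at bench height; its front edge is at x = -100 mm, facing the robot. The bench is free for some 200 mm in front of it.
- knuckle_pad (a point): middle of the red round press pad at the knuckle of the stay, 20 mm in diameter, 36 mm long along chamber y (18 mm to either side), at chamber y = 195 mm, outside the box; axes turn with the stay. Locked, it is 179 mm above the bench. A push of 2 to 5 N from above breaks the stay; push the pad some 35 mm down and 20 mm to the rear, in an arc about stay_pivot.
- stay_pivot (a point): lower pivot of the stay on the chamber's +y wall, at chamber (-72, 171, 108) mm, axes as the chamber's. The pad moves about it on an arc of 108 mm radius; locked, the lower link leans 0.716 rad up from chamber +x; broken, it swings to the rear and down.
- knuckle (a joint): bend of the stay at its knuckle, rad: -0.15 locked (past straight, against its stop), 0 straight, positive when broken; about 0.8 after the pad has been pushed 35 mm down, 2.43 with the hood shut
- hood (a joint): opening of the hood about its hinge, rad: 0 fully shut, 1.394 locked open; it leans in to about 1.2 as the stay is broken. Friction in the hinge: with the stay broken the hood (0.45 kg) stays where it is left above about 1 rad and falls shut from lower down. While the stay is locked it cannot be lowered.
- hood_hinge (a point): middle of the hood's hinge line, which runs along chamber y at the top of the rear wall, chamber coordinates (100, 0, 125) mm; axes as the chamber's
- hood_handle (a point): middle of the axis of the hood's black handle bar, 12 mm thick, 130 mm long along chamber y. With the hood shut it lies 217 mm in front of the hinge line and 60 mm above it: 38 mm above the hood's top, 13 mm in front of its front edge. Axes turn with the hood (grey pan, 204 x 322 x 22 mm). The bar may turn between the fingers as it comes down.
- dish_stack: bystander: stack of four clear dishes, 62 mm in diameter, 50 mm high, origin under its centre
- bottle: bystander: white bottle, 60 mm in diameter, 130 mm high, origin under its centre
- jar: bystander: amber jar, 68 mm in diameter, 85 mm high, origin under its centre
- tip_box: bystander: green tip box with a clear lid, 87 x 127 x 61 mm, origin under its centre
- gauge: bystander: round thermometer with a blue display, 84 mm in diameter, standing on a small foot, origin under its centre
- spatula: bystander: lab spatula, 190 mm long, lying flat

How it is judged:
By the outcome, as a careful person would: the job done as asked, in the order asked, and still so for the second after the job is handed in, with the robot touching nothing.
It also fails if it takes over 72 s, if anything falls off the work surface, if the arm or the gripper's body presses on something with over 40 N, if the wrist force passes 120 N, or if a joint passes its speed limit or range.

## Working session

There is one attempt and no reset: what is moved stays moved. The work goes in short steps, Python scripts to look and compute and a tool call to move; the robot and the scene stay as the last step left them, time stands still between calls to the robot, and variables do not carry over. Pictures are saved under pics/ and viewed, and the job is handed in when it is done.

Besides the shell and the picture viewer there is one more tool, called after ">>>" as name(argument=value, ...), one argument or row to a line, values as JSON. send_rows: Moves the arm, as the interface text tells. Its arguments: {"type":"object","properties":{"steps":{"type":"array","items":{"type":"number"}},"force":{"type":"number"}},"required":["steps"]}

```bash
mkdir -p pics; ls
cat > look.py <<'E'
import sys,cv2,numpy as np
from rig import robot,cams
def grab(tag):
    for n in ("side","top"):
        d=cams.camera(n); cv2.imwrite(f"pics/{tag}_{n}.png",d["color"][:,:,::-1]); np.savez(f"pics/{tag}_{n}.npz",**d)
if __name__=="__main__":
    grab(sys.argv[1])
    for n in ("side","top"):
        d=np.load(f"pics/{sys.argv[1]}_{n}.npz"); print(n,d["intrinsics"].tolist(),np.round(d["extrinsics"],4).tolist())
    print(robot.get_obs(), robot.grip_point_offset)
E
python3 look.py a
```

```text
pics
side [[367.25187682726687, 0.0, 317.70472272163096], [0.0, 367.25187682726687, 196.44933060299812], [0.0, 0.0, 1.0]] [[-0.8799, -0.3385, 0.3336, 0.0873], [-0.4752, 0.6356, -0.6085, 0.7697], [-0.0061, -0.6939, -0.7201, 1.1075], [0.0, 0.0, 0.0, 1.0]]
top [[408.00208649314914, 0.0, 318.4487879938973], [0.0, 408.00208649314914, 197.075828157784], [0.0, 0.0, 1.0]] [[-0.0256, -0.9988, 0.0427, 0.4368], [-0.9997, 0.0258, 0.0047, 0.0319], [-0.0058, -0.0426, -0.9991, 1.5194], [0.0, 0.0, 0.0, 1.0]]
{'time': 0.1, 'q': array([-1.35852680e+00,  5.28356247e-01,  1.43376888e+00,  1.45926371e-06,
        1.18143297e+00, -1.78479169e-01]), 'joint_velocities': array([ 0.00037482, -0.00286334, -0.00273389,  0.00171933, -0.00036189,
        0.00021055]), 'joint_torque': array([-6.97926152e-04, -4.40986061e+01, -1.77149552e+01,  6.33530156e-02,
        5.33609244e-02, -3.65283518e-05]), 'position': array([ 0.23794769, -0.57721268,  0.22168161]), 'tool_rot': array([ 9.80974645e-01,  1.94133410e-01, -1.59278091e-05, -9.82592194e-04]), 'ft_force': array([-0.10641573,  0.13567645, -0.36979114]), 'moment': array([ 0.03317458,  0.01034251, -0.0149989 ]), 'grip_width': 0.08722858452171864} 0.0187
```

View pics/a_side.png

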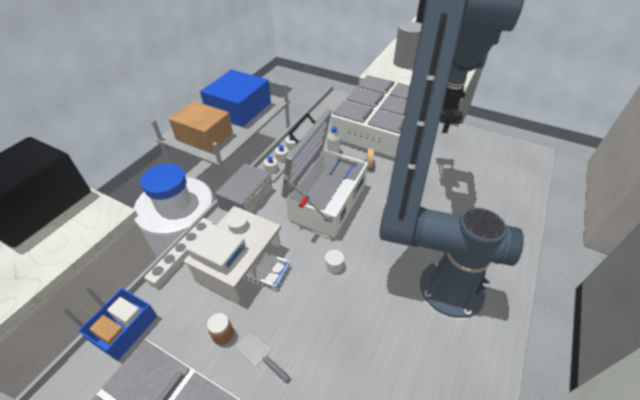

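View pics/a_top.png

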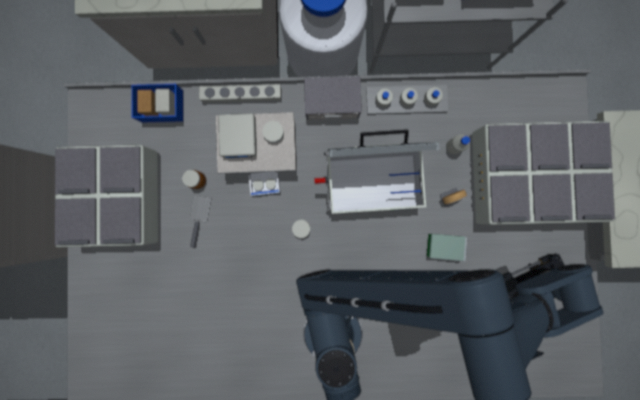

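The top view shows the basket at (264,185), shelf (255,142), chamber (377,182), red pad (321,180), hood handle (384,135), dishes (301,229), jar (195,180) and tip box (447,247). I'll zoom in to measure.

Run:
```python
import cv2
a=cv2.imread("pics/a_top.png")[100:260,200:480]; cv2.imwrite("pics/a_top_z.png",cv2.resize(a,None,fx=2.85,fy=2.85,interpolation=cv2.INTER_CUBIC))
a=cv2.imread("pics/a_side.png")[110:310,180:400]; cv2.imwrite("pics/a_side_z.png",cv2.resize(a,None,fx=3,fy=3,interpolation=cv2.INTER_CUBIC))
```

```text
(no output)
```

View pics/a_top_z.png

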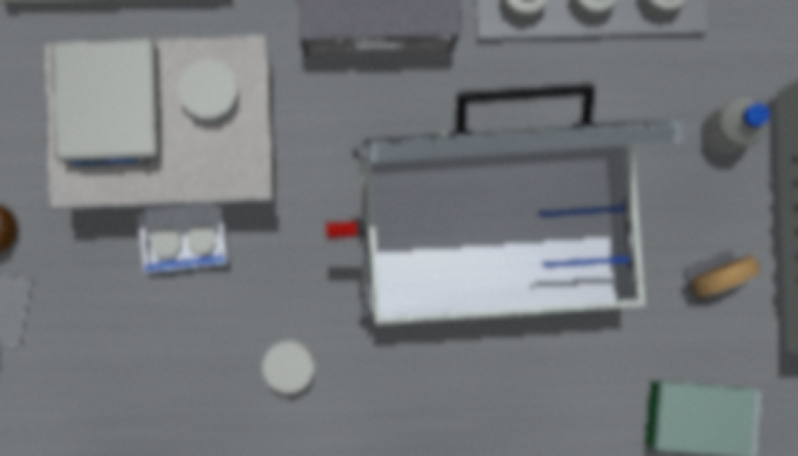

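View pics/a_side_z.png

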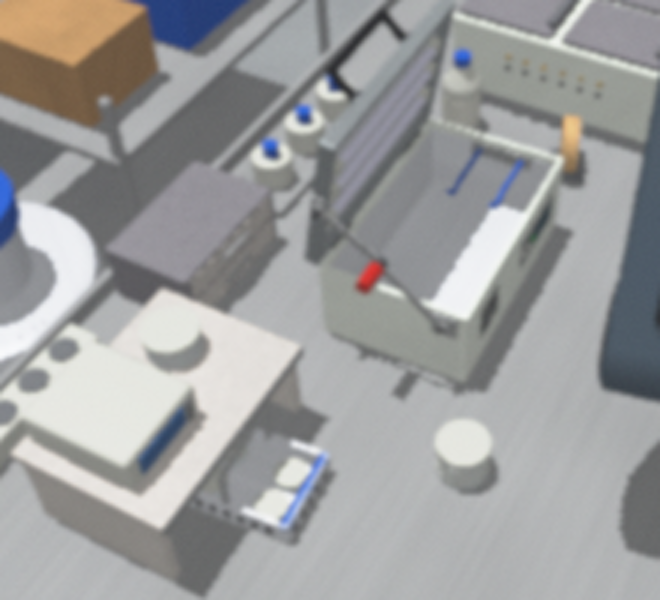

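```bash
cat > g.py <<'E'
import numpy as np,cv2
def ld(tag,n): return dict(np.load(f"pics/{tag}_{n}.npz"))
def ray(d,u,v):
    K=d["intrinsics"];T=d["extrinsics"]
    r=T[:3,:3]@np.array([(u-K[0,2])/K[0,0],(v-K[1,2])/K[1,1],1.]); return T[:3,3],r
def onz(d,u,v,z):
    o,r=ray(d,u,v); return o+r*(z-o[2])/r[2]
def dep(d,u,v):
    o,r=ray(d,u,v); return o+r*d["range_z"][int(round(v)),int(round(u))]
def tri(d1,p1,d2,p2):
    o1,r1=ray(d1,*p1);o2,r2=ray(d2,*p2)
    s=np.linalg.lstsq(np.c_[r1,-r2],o2-o1,rcond=None)[0]
    a=o1+s[0]*r1;b=o2+s[1]*r2; return (a+b)/2,np.linalg.norm(a-b)
def cloud(d):
    K=d["intrinsics"];T=d["extrinsics"];v,u=np.mgrid[0:400,0:640];z=d["range_z"]
    P=np.stack([(u-K[0,2])/K[0,0]*z,(v-K[1,2])/K[1,1]*z,z],-1)
    return P@T[:3,:3].T+T[:3,3]
def comps(m,amin=3):
    n,l,s,c=cv2.connectedComponentsWithStats(m.astype(np.uint8)); return [(l==i,s[i],c[i]) for i in range(1,n) if s[i][4]>=amin]
def hsv(d): return cv2.cvtColor(d["color"],cv2.COLOR_RGB2HSV)
np.set_printoptions(precision=4,suppress=True)
E
python3 - <<'E'
from g import *
for n,roi in (("top",(160,262,200,480)),("side",(110,310,180,400))):
    d=ld("a",n);h=hsv(d);P=cloud(d)
    M=np.zeros((400,640),bool);M[roi[0]:roi[1],roi[2]:roi[3]]=1
    red=((h[...,0]<8)|(h[...,0]>172))&(h[...,1]>150)&(h[...,2]>60)&M
    blue=(h[...,0]>105)&(h[...,0]<130)&(h[...,1]>100)&M
    for nm,m in(("red",red),("blue",blue)):
        for mm,s,c in comps(m,5):
            ys,xs=np.nonzero(mm); rect=cv2.minAreaRect(np.c_[xs,ys].astype(np.float32))
            print(n,nm,s,c.round(1),"cloud med",np.median(P[mm],0),"rect",cv2.boxPoints(rect).round(1).tolist())
E
```

```text
top red [315 178  11   5  44] [319.9 180.1] cloud med [0.549  0.0317 0.1879] rect [[315.0, 182.0], [315.0, 178.0], [325.0, 178.0], [325.0, 182.0]]
top blue [414 172   5   2   7] [416.4 172.7] cloud med [ 0.5718 -0.3052  0.1079] rect [[414.0, 172.0], [418.0, 172.0], [418.0, 173.0], [414.0, 173.0]]
top blue [400 174   6   1   6] [402.5 174. ] cloud med [ 0.5698 -0.2557  0.1066] rect [[405.0, 174.0], [405.0, 174.0], [400.0, 174.0], [400.0, 174.0]]
top blue [414 189   7   4  20] [417.6 190.8] cloud med [ 0.5096 -0.3121  0.1032] rect [[414.0, 189.0], [420.0, 189.0], [420.0, 192.0], [414.0, 192.0]]
top blue [269 190   7   3  12] [272.1 190.8] cloud med [0.527  0.2097 0.0343] rect [[268.8999938964844, 190.5], [274.5, 189.10000610351562], [275.0, 191.0], [269.3999938964844, 192.39999389648438]]
top blue [252 192  15   3  21] [258.1 192.6] cloud med [0.5213 0.2596 0.0346] rect [[251.8000030517578, 192.60000610351562], [265.79998779296875, 190.60000610351562], [266.0, 192.10000610351562], [252.0, 194.10000610351562]]
side red [300 198   7   8  32] [302.8 201.6] cloud med [0.5471 0.0389 0.1869]
[... 1269 characters left out ...]
[180.0, 191.0]]
side blue [227 247  14  19  63] [233.5 256.4] cloud med [0.6399 0.3154 0.1503] rect [[225.89999389648438, 263.29998779296875], [239.6999969482422, 246.8000030517578], [242.0, 248.60000610351562], [228.1999969482422, 265.20001220703125]]
side blue [279 263   9  14  22] [282.6 269.4] cloud med [0.5261 0.2272 0.034 ] rect [[277.8999938964844, 275.29998779296875], [286.0, 262.3999938964844], [287.3999938964844, 263.29998779296875], [279.3999938964844, 276.20001220703125]]
side blue [274 279   4   5   7] [275.6 281.4] cloud med [0.5223 0.2756 0.0343] rect [[274.0, 283.0], [276.79998779296875, 278.79998779296875], [277.70001220703125, 279.5], [274.8999938964844, 283.6000061035156]]
```

Run:
```python
from g import *
for n,roi in (("top",(178,200,240,290)),("side",(255,292,262,295))):
    d=ld("a",n);h=hsv(d).astype(int);P=cloud(d);c=d["color"].astype(int)
    M=np.zeros((400,640),bool);M[roi[0]:roi[1],roi[2]:roi[3]]=1
    b=(c[...,2]-c[...,0]>25)&M&(abs(P[...,2]-.032)<.012)
    q=P[b]; 
    # project via plane z=.034
    vs,us=np.nonzero(b); q=np.array([onz(d,u,v,.034) for u,v in zip(us,vs)])
    l=cv2.fitLine(q[:,:2].astype(np.float32),cv2.DIST_HUBER,0,.001,.001).ravel()
    t=(q[:,:2]-l[2:])@l[:2]
    print(n,len(q),"line",l,"ends",l[2:]+l[:2]*t.min(),l[2:]+l[:2]*t.max(),"mid",l[2:]+l[:2]*(t.min()+t.max())/2, "len",np.ptp(t),"ang",np.arctan2(l[1],l[0]), "depth z",np.median(P[b][:,2]))
# rim
for n in("top","side"):
    d=ld("a",n);P=cloud(d)
    R=(P[...,2]>.119)&(P[...,2]<.131)&(P[...,0]>.42)&(P[...,0]<.72)&(P[...,1]<.06)&(P[...,1]>-.36)
    q=P[R]; print(n,len(q))
    vs,us=np.nonzero(R);q=np.array([onz(d,u,v,.125) for u,v in zip(us,vs)])
    # front edge
    r=cv2.minAreaRect(q[:,:2].astype(np.float32));print(r,cv2.boxPoints(r))
    np.save(f"pics/rim_{n}.npy",q)
    im=np.zeros((400,640),np.uint8);im[R]=255;cv2.imwrite(f"pics/rim_{n}.png",cv2.resize(im[110:270,200:480],None,fx=2.5,fy=2.5,interpolation=cv2.INTER_NEAREST))
```

```text
top 87 line [ 0.0943 -0.9955  0.5221  0.2345] ends [0.5171 0.2878] [0.5271 0.1819] mid [0.5221 0.2348] len 0.10638670428806571 ang -1.4763606 depth z 0.034308001055718185
side 102 line [ 0.0979 -0.9952  0.5229  0.2378] ends [0.5178 0.2902] [0.5282 0.1838] mid [0.523 0.237] len 0.1069509884764642 ang -1.4727468 depth z 0.033354322388297275
top 400
((0.5573089718818665, -0.15519918501377106), (0.22231222689151764, 0.33393850922584534), 2.2898218631744385) [[ 0.4396  0.0072]
 [ 0.4529 -0.3265]
 [ 0.675  -0.3176]
 [ 0.6617  0.0161]]
side 484
((0.556128978729248, -0.1514350324869156), (0.22274161875247955, 0.34136179089546204), 1.6169445514678955) [[ 0.44    0.016 ]
 [ 0.4496 -0.3252]
 [ 0.6723 -0.3189]
 [ 0.6626  0.0223]]
```

```bash
python3 -c "
import cv2,numpy as np
cv2.imwrite('pics/rim_both.png',np.vstack([cv2.imread('pics/rim_top.png'),cv2.imread('pics/rim_side.png')])[:, :800][::1])
im=cv2.imread('pics/rim_both.png');cv2.imwrite('pics/rim_both.png',cv2.resize(im,(525,600)))"
```

```text
(no output)
```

View pics/rim_both.png

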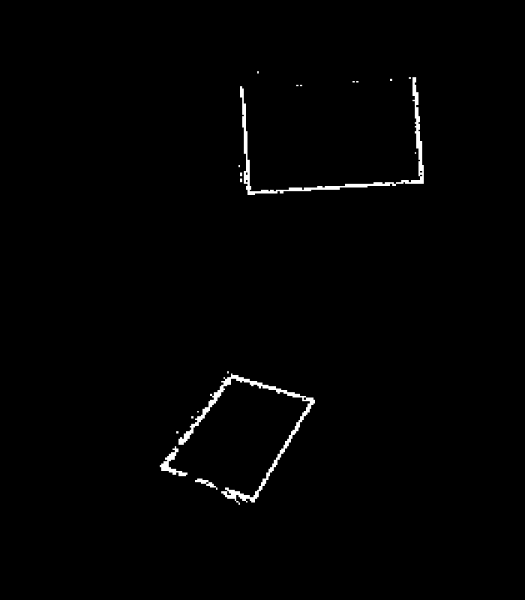

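Run:
```python
from g import *
for n in("top","side"):
    q=np.load(f"pics/rim_{n}.npy")[:,:2].astype(np.float32)
    c=np.array([.556,-.153]);
    yaw=.05
    for it in range(4):
        ex=np.array([np.cos(yaw),np.sin(yaw)]);ey=np.array([-ex[1],ex[0]])
        a=(q-c)@ex;b=(q-c)@ey
        out={}
        for k,m in(("front",(abs(a+.097)<.012)&(abs(b)<.15)),("rear",(abs(a-.097)<.01)&(abs(b)<.15)),("left",(abs(b-.158)<.012)&(abs(a)<.085)),("right",(abs(b+.158)<.012)&(abs(a)<.085))):
            if m.sum()>8:
                l=cv2.fitLine(q[m],cv2.DIST_HUBER,0,.001,.001).ravel();ang=np.arctan(l[1]/l[0]) if k in("left","right") else np.arctan(-l[0]/l[1])
                out[k]=(m.sum(),ang,(l[2:]-c)@ex,(l[2:]-c)@ey)
        yaw=np.mean([out[k][1] for k in ("front","left","right") if k in out])
        dy=(out["left"][3]+out["right"][3])/2
        dx=out["front"][2]+.097
        c=c+dx*ex+dy*ey
    print(n,c,yaw,out)
```

```text
top [ 0.5465 -0.161 ] 0.03773676 {'front': (np.int64(148), np.float32(0.041048363), np.float64(-0.09700000000025973), np.float64(-0.0015036119959514723)), 'left': (np.int64(95), np.float32(0.031506795), np.float64(0.01622508799157113), np.float64(0.15778464974347153)), 'right': (np.int64(109), np.float32(0.04065512), np.float64(-0.01698529662666145), np.float64(-0.15778464974332637))}
side [ 0.548  -0.1566] 0.035915017 {'front': (np.int64(115), np.float32(0.044075444), np.float64(-0.09700183555295934), np.float64(0.0013315413788287053)), 'rear': (np.int64(144), np.float32(0.04267557), np.float64(0.09795193046942018), np.float64(0.005340731515542897)), 'left': (np.int64(90), np.float32(0.01861986), np.float64(-0.011288171452257066), np.float64(0.1580120018273571)), 'right': (np.int64(80), np.float32(0.045049746), np.float64(0.001594904529796919), np.float64(-0.15801718303230564))}
```

Run:
```python
from g import *
P0=[]
for n in("top","side"):
    P=cloud(ld("a",n)).reshape(-1,3)
    o=np.array([.238,-.577,.2217]); m=(abs(P-o)<.25).all(1)&(P[:,2]>.19)
    q=P[m]-o
    from scipy.spatial.transform import Rotation as R
    Rm=R.from_quat([.98097,.19413,0,-.00098]).as_matrix(); t=q@Rm
    for a in np.arange(-.22,.03,.02):
        s=t[(t[:,2]>a)&(t[:,2]<=a+.02)&(np.hypot(t[:,0],t[:,1])<.15)]
        if len(s): print(n,round(a,2),len(s),"x",s[:,0].min(),s[:,0].max(),"y",s[:,1].min(),s[:,1].max())
    if n=="top": print(Rm)
a=cv2.imread("pics/a_side.png")[20:200,400:500]; cv2.imwrite("pics/grip.png",cv2.resize(a,None,fx=3.3,fy=3.3,interpolation=cv2.INTER_CUBIC))
```

```text
top -0.22 2 x 0.0334083363594026 0.034822536316531094 y -0.001346840480944193 0.00313175952205594
top -0.2 27 x 0.02871264993599038 0.03666756160315436 y -0.02533692708100214 0.020900737151342018
top -0.18 123 x 0.02220748349294575 0.03796426729281599 y -0.050990355658406365 0.02281733792109569
top -0.16 10 x 0.01659417629844376 0.03541078600280812 y -0.05210645728350381 0.0008555488188480021
top -0.14 40 x 0.008590840680757801 0.026034002007152595 y -0.051439647363712176 0.013053650153836523
top -0.12 450 x -0.028704708141032702 0.03751736465592258 y -0.09189775002383685 0.09414884235058772
top -0.1 239 x -0.0050540455751177694 0.03824770775523058 y -0.07511212283523756 0.0883034511033055
top -0.08 14 x 0.019021283263590847 0.03687647100623917 y -0.06964919802036862 0.0839440364068998
top -0.06 9 x 0.006445885274099722 0.010709147403250335 y 0.04237910456662397 0.05376013811035826
top -0.04 5 x 0.0015493571731676544 0.007274109055966121 y 0.04146522380435399 0.04738566782113273
top -0.02 6 x -0.0060211318231510515 0.010051019575070376 y 0.04036979424137994 0.04868168547231831
[[ 0.9
[... 505 characters left out ...]
 -0.021001148065154778 0.02817742642618262 y -0.05686387101693148 -0.010073478803857077
side -0.12 213 x -0.03502499620948428 0.04035857751331237 y -0.10181162571134847 -0.010761847595222215
side -0.1 77 x -0.03314376444099843 0.03953001656348001 y -0.09741939609659553 -0.04862888682499108
side -0.08 50 x -0.03729181628183209 0.03918345089219319 y -0.09228286393893832 -0.07020676588944719
side -0.06 18 x -0.00664965692020746 0.013116844743284877 y -0.06170002306624668 0.04891518899214884
side -0.04 22 x -0.00883168120336515 0.013482725791593281 y -0.060178729631177916 -0.045583744251407564
side -0.02 25 x -0.007607604964358734 0.012916832986119913 y -0.058146629630617244 -0.04666709025636642
```

View pics/grip.png

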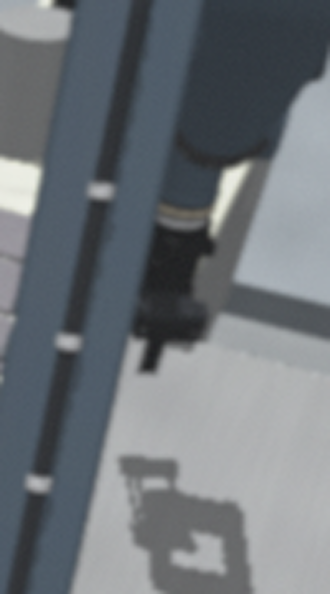

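```bash
cat > plan.py <<'E'
import sys
from g import *
from rig import robot
from scipy.spatial.transform import Rotation as R
def plan(x,y,z,psi):
    o=robot.get_obs(); Rm=R.from_quat(o["tool_rot"]).as_matrix(); p=o["position"]
    s=Rm.T@(np.array([x,y,z])-p); cur=np.arctan2(Rm[1,0],Rm[0,0]); t=-(psi-cur); t=(t+np.pi)%(2*np.pi)-np.pi
    print("t %.2f pos %s psi %.4f tilt %s w %.4f F %s q %s"%(o["time"],p,cur,Rm[:2,2],o["grip_width"],o["ft_force"],o["q"]))
    print("shift",s,"turn %.3f"%t)
if __name__=="__main__": plan(*map(float,sys.argv[1:5]))
E
python3 plan.py .47 .2 .20 .096
python3 - <<'E'
from g import *
for n in("top","side"):
    d=ld("a",n);P=cloud(d)
    R=(P[...,2]>.112)&(P[...,2]<.127)&(P[...,0]>.52)&(P[...,0]<.85)&(P[...,1]<.4)&(P[...,1]>.08)
    vs,us=np.nonzero(R);q=np.array([onz(d,u,v,.12) for u,v in zip(us,vs)])[:,:2].astype(np.float32)
    # front edge: per y-bin min x
    bs=[(q[(abs(q[:,1]-y)<.006)][:,0].min(),y) for y in np.arange(.14,.34,.02)]; print(n,np.array(bs).T)
    # things tall on shelf
    R2=(P[...,2]>.13)&(P[...,0]>.52)&(P[...,0]<.85)&(P[...,1]<.4)&(P[...,1]>.08); print(P[R2].min(0),P[R2].max(0))
    R3=(P[...,2]>.045)&(P[...,2]<.06)&(P[...,0]>.38)&(P[...,0]<.48)&(P[...,1]<.15)&(P[...,1]>.0); print("dish",P[R3].min(0),P[R3].max(0))
E
```

```text
t 0.10 pos [ 0.2379 -0.5772  0.2217] psi 0.3907 tilt [-0.0004  0.0019] w 0.0872 F [-0.1064  0.1357 -0.3698] q [-1.3585  0.5284  1.4338  0.      1.1814 -0.1785]
shift [ 0.5106 -0.6302  0.0231] turn 0.295
top [[0.5924 0.593  0.5901 0.5906 0.5911 0.5916 0.5889 0.5892 0.5898 0.5903]
 [0.14   0.16   0.18   0.2    0.22   0.24   0.26   0.28   0.3    0.32  ]]
[0.6363 0.1541 0.1303] [0.7803 0.3693 0.1813]
dish [0.3802 0.0753 0.0452] [0.4188 0.1368 0.0595]
side [[0.5898 0.5887 0.589  0.5909 0.5889 0.5879 0.5904 0.5884 0.5874 0.5883]
 [0.14   0.16   0.18   0.2    0.22   0.24   0.26   0.28   0.3    0.32  ]]
[0.637  0.1535 0.13  ] [0.7845 0.3716 0.176 ]
dish [0.3802 0.0004 0.0457] [0.4794 0.1394 0.0567]
```

>>> send_rows(
  steps=[0.05,0.51,-0.63,0.0,0.295,0.05,0.51,-0.63,0.0,0.295,0.05,0.51,-0.63,0.0,0.295,0.05,0.51,-0.63,0.0,0.295,0.05,0.51,-0.63,0.0,0.295,0.05,0.51,-0.63,0.0,0.295,0.05,0.51,-0.63,0.0,0.295,0.05,0.51,-0.63,0.0,0.295],
  force=15,
)

```text
time: 1.1
position: [0.381, -0.0968, 0.2229]
tool_rot: [0.999, 0.047, 0.0, -0.001]
ft_force: [1.3, 0.0, -0.0]
grip_width: 0.05
```

```bash
python3 plan.py .5405 .238 .15 .096
```

```text
t 1.10 pos [ 0.381  -0.0968  0.2229] psi 0.0950 tilt [0.0001 0.0018] w 0.0500 F [ 1.2731  0.0059 -0.0067] q [-0.5363  0.2138  1.977   0.0019  0.9516  0.9384]
shift [ 0.1905 -0.318   0.0735] turn -0.001
```

>>> send_rows(
  steps=[0.05,0.1905,-0.318,0.06,0,0.05,0.1905,-0.318,0.06,0,0.05,0.1905,-0.318,0.06,0,0.05,0.1905,-0.318,0.06,0,0.05,0.1905,-0.318,0.06,0,0.05,0.1905,-0.318,0.06,0,0.05,0.1905,-0.318,0.06,0,0.05,0.1905,-0.318,0.06,0],
)

```text
time: 2.1
position: [0.5395, 0.2377, 0.1628]
tool_rot: [0.999, 0.048, -0.001, -0.0]
ft_force: [-0.6, -0.4, 0.1]
grip_width: 0.0495
```

```bash
python3 plan.py .5405 .238 .022 .096; python3 look.py b >/dev/null
python3 - <<'E'
import cv2
a=cv2.imread("pics/b_top.png")[140:240,220:340]; cv2.imwrite("pics/b_top_z.png",cv2.resize(a,None,fx=5,fy=5,interpolation=cv2.INTER_CUBIC))
a=cv2.imread("pics/b_side.png")[180:310,220:360]; cv2.imwrite("pics/b_side_z.png",cv2.resize(a,None,fx=4,fy=4,interpolation=cv2.INTER_CUBIC))
E
```

```text
t 2.10 pos [0.5395 0.2377 0.1628] psi 0.0960 tilt [-0.0021  0.0008] w 0.0495 F [-0.6257 -0.3755  0.1272] q [0.225  0.5544 1.5807 0.0015 1.0084 1.699 ]
shift [ 0.0013 -0.      0.1408] turn 0.000
```

View pics/b_side_z.png

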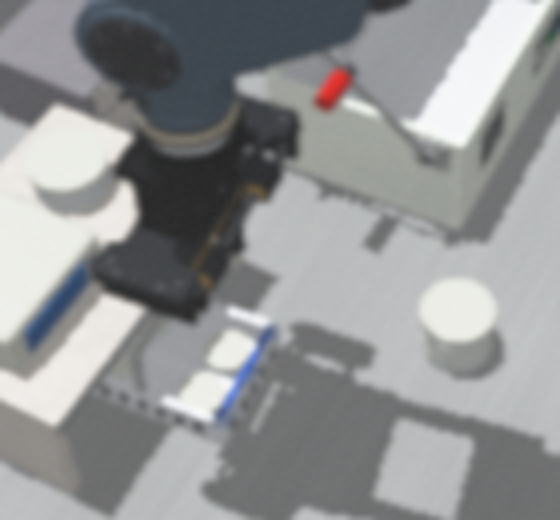

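View pics/b_top_z.png

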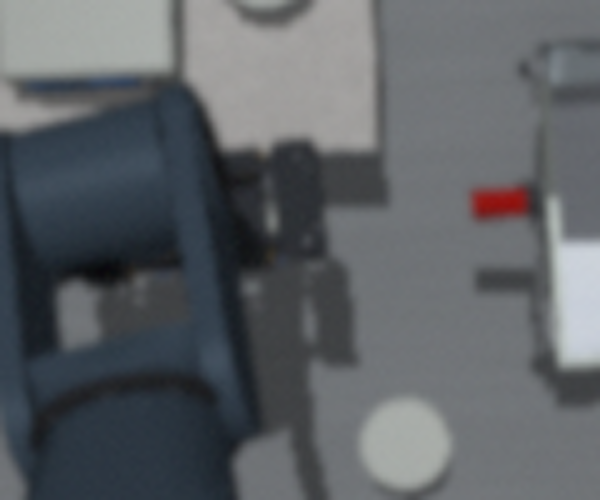

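>>> send_rows(
  steps=[0.05,0.0,0,0.05,0,0.05,0.0,0,0.1,0,0.05,0.0,0,0.12,0,0.05,0.0,0,0.13,0,0.05,0.0,0,0.14,0,0.05,0.0,0,0.14,0],
)

```text
time: 2.95
position: [0.5396, 0.2364, 0.0236]
tool_rot: [0.999, 0.047, -0.001, -0.001]
ft_force: [-0.2, -0.4, 1.2]
grip_width: 0.0498
```

```bash
python3 plan.py .5405 .238 .022 .096;python3 look.py c >/dev/null
python3 - <<'E'
import cv2
a=cv2.imread("pics/c_side.png")[180:310,220:360]; cv2.imwrite("pics/c_side_z.png",cv2.resize(a,None,fx=4,fy=4,interpolation=cv2.INTER_CUBIC))
E
```

```text
t 2.95 pos [0.5396 0.2364 0.0236] psi 0.0931 tilt [-0.0011  0.0011] w 0.0498 F [-0.2031 -0.3989  1.227 ] q [0.2226 0.7635 1.6591 0.0021 0.7198 1.6987]
shift [ 0.001  -0.0015  0.0016] turn -0.003
```

View pics/c_side_z.png

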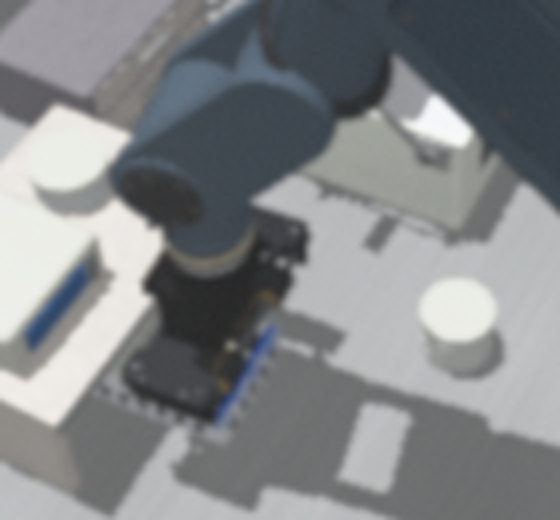

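>>> send_rows(
  steps=[0.05,-0.008,0,0.001,0,0.05,-0.018,0,0.001,0,0.05,-0.033,0,0.001,0,0.05,-0.05,0,0.001,0,0.05,-0.068,0,0.001,0,0.05,-0.086,0,0.001,0],
)

```text
time: 3.8
position: [0.4529, 0.2286, 0.0234]
tool_rot: [0.999, 0.047, -0.0, -0.001]
ft_force: [2.2, 0.4, 0.0]
grip_width: 0.0498
```

```bash
python3 look.py d >/dev/null; python3 plan.py .5405 .238 .022 .096;python3 - <<'E'
import cv2
a=cv2.imread("pics/d_side.png")[180:310,220:380]; cv2.imwrite("pics/d_side_z.png",cv2.resize(a,None,fx=4,fy=4,interpolation=cv2.INTER_CUBIC))
E
```

```text
t 3.90 pos [0.4491 0.2281 0.0229] psi 0.0945 tilt [-0.0075 -0.0003] w 0.0499 F [-0.4252 -1.3571  0.893 ] q [0.2467 0.7079 1.8743 0.0029 0.5667 1.7206]
shift [ 0.0919 -0.0013  0.0002] turn -0.002
```

View pics/d_side_z.png

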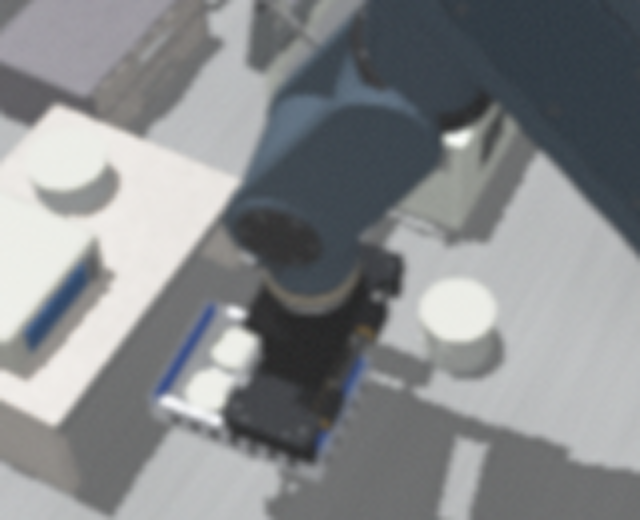

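>>> send_rows(
  steps=[0.05,-0.012,0,0.0,0,0.05,-0.026,0,0.0,0,0.05,-0.036,0,0.0,0,0.05,-0.038,0,0.0,0,0.05,-0.03,0,-0.01,0,0.05,-0.03,0,-0.06,0,0.05,-0.03,0,-0.12,0,0.05,-0.03,0,-0.17,0],
)

```text
time: 4.9
position: [0.4202, 0.2252, 0.1949]
tool_rot: [0.999, 0.047, -0.004, 0.0]
ft_force: [0.1, 0.3, -0.1]
grip_width: 0.05
```

```bash
python3 look.py e >/dev/null; python3 plan.py .5405 .238 .022 .096;python3 - <<'E'
import cv2
a=cv2.imread("pics/e_side.png")[180:310,220:380]; cv2.imwrite("pics/e_side_z.png",cv2.resize(a,None,fx=4,fy=4,interpolation=cv2.INTER_CUBIC))
a=cv2.imread("pics/e_top.png")[140:280,200:340]; cv2.imwrite("pics/e_top_z.png",cv2.resize(a,None,fx=4,fy=4,interpolation=cv2.INTER_CUBIC))
E
```

```text
t 5.00 pos [0.4237 0.2263 0.198 ] psi 0.0947 tilt [0.0032 0.0026] w 0.0497 F [ 0.6426 -0.1506 -0.8438] q [0.2562 0.3688 1.817  0.0021 0.952  1.7311]
shift [ 0.1167 -0.0002  0.1764] turn -0.001
```

View pics/e_side_z.png

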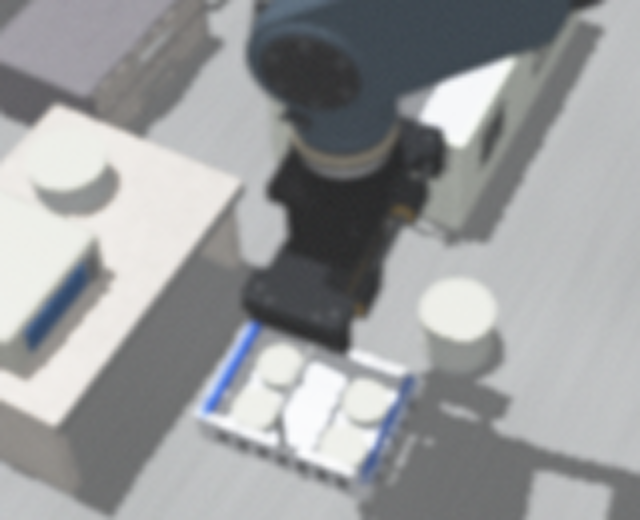

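View pics/e_top_z.png

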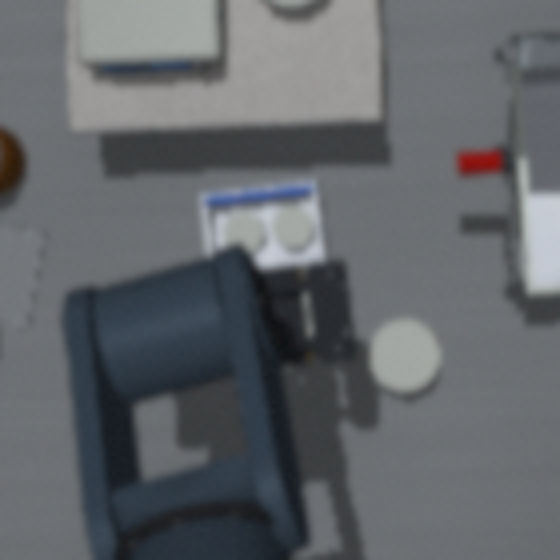

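```bash
python3 plan.py .40 .0 .25 1.66
```

```text
t 5.00 pos [0.4237 0.2263 0.198 ] psi 0.0947 tilt [0.0032 0.0026] w 0.0497 F [ 0.6426 -0.1506 -0.8438] q [0.2562 0.3688 1.817  0.0021 0.952  1.7311]
shift [-0.0449  0.2229 -0.0526] turn -1.565
```

>>> send_rows(
  steps=[0.06,-0.045,0.22,-0.05,-1.565,0.06,-0.045,0.22,-0.05,-1.565,0.06,-0.045,0.22,-0.05,-1.565,0.06,-0.045,0.22,-0.05,-1.565,0.06,-0.045,0.22,-0.05,-1.565,0.06,-0.045,0.22,-0.05,-1.565,0.06,-0.045,0.22,-0.05,-1.565,0.06,-0.045,0.22,-0.05,-1.565],
)

```text
time: 6.0
position: [0.3984, 0.003, 0.2462]
tool_rot: [0.74, 0.672, 0.001, -0.001]
ft_force: [-0.1, -0.2, -0.6]
grip_width: 0.06
```

```bash
python3 look.py f >/dev/null; python3 plan.py .40 .0 .25 1.66;python3 - <<'E'
import cv2
a=cv2.imread("pics/f_side.png")[180:310,220:380]; cv2.imwrite("pics/f_side_z.png",cv2.resize(a,None,fx=4,fy=4,interpolation=cv2.INTER_CUBIC))
a=cv2.imread("pics/f_top.png")[160:260,200:340]; cv2.imwrite("pics/f_top_z.png",cv2.resize(a,None,fx=5,fy=5,interpolation=cv2.INTER_CUBIC))
from g import *
for n in("top","side"):
    d=ld("f",n);P=cloud(d)
    R=(P[...,2]>.073)&(P[...,2]<.098)&(P[...,0]>.38)&(P[...,0]<.56)&(P[...,1]<.32)&(P[...,1]>.15)
    vs,us=np.nonzero(R); print(n,len(us),us.min() if len(us) else 0,us.max() if len(us) else 0, P[R][:, 2].round(3)[:20])
    if len(us)>5:
        q=np.array([onz(d,u,v,.082) for u,v in zip(us,vs)])[:,:2].astype(np.float32)
        l=cv2.fitLine(q,cv2.DIST_HUBER,0,.001,.001).ravel();t=(q-l[2:])@l[:2];print(l,l[2:]+l[:2]*t.min(),l[2:]+l[:2]*t.max(),l[2:]+l[:2]*(t.min()+t.max())/2,np.ptp(t))
    c=d["color"].astype(int)
    b=(c[...,2]-c[...,0]>25)&(abs(P[...,2]-.032)<.01)&(P[...,0]>.37)&(P[...,0]<.6)&(P[...,1]<.32)&(P[...,1]>.15)
    for mm,s,cc in comps(b,20):
        vs,us=np.nonzero(mm);q=np.array([onz(d,u,v,.034) for u,v in zip(us,vs)])[:,:2].astype(np.float32)
        l=cv2.fitLine(q,cv2.DIST_HUBER,0,.001,.001).ravel();t=(q-l[2:])@l[:2];print(" lip",len(q),l,"mid",l[2:]+l[:2]*(t.min()+t.max())/2,np.ptp(t))
E
```

```text
t 6.10 pos [0.3985 0.0031 0.2463] psi 1.4687 tilt [-0.0006  0.0023] w 0.0598 F [ 0.1284 -0.189  -0.4156] q [-0.2762  0.1832  1.9325  0.0024  1.0272 -0.1753]
shift [-0.0029  0.0018 -0.0037] turn -0.191
top 67 250 279 [0.08  0.082 0.085 0.088 0.085 0.087 0.088 0.081 0.084 0.085 0.084 0.088
 0.082 0.086 0.087 0.083 0.093 0.084 0.089 0.091]
[ 0.0932 -0.9956  0.4646  0.2303] [0.4599 0.2811] [0.4695 0.1784] [0.4647 0.2298] 0.1031724
 lip 79 [ 0.1009 -0.9949  0.5372  0.2347] mid [0.5372 0.235 ] 0.10004163
 lip 78 [ 0.093  -0.9957  0.3924  0.2209] mid [0.3924 0.2212] 0.10319266
side 78 288 303 [0.086 0.086 0.085 0.086 0.085 0.08  0.085 0.088 0.084 0.077 0.09  0.083
 0.081 0.073 0.084 0.087 0.088 0.088 0.086 0.082]
[ 0.0972 -0.9953  0.4667  0.2306] [0.4612 0.2866] [0.4719 0.1776] [0.4665 0.2321] 0.109531075
 lip 100 [ 0.1069 -0.9943  0.5382  0.2383] mid [0.5383 0.2373] 0.10619734
 lip 106 [ 0.1062 -0.9943  0.3927  0.2262] mid [0.3928 0.2248] 0.10693534
```

View pics/f_side_z.png

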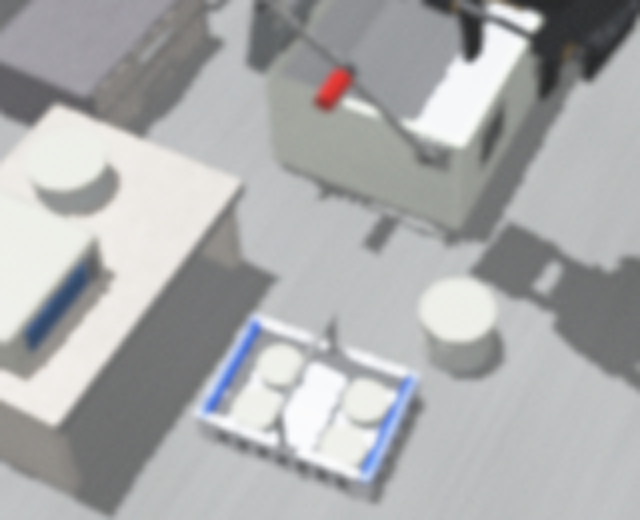

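View pics/f_top_z.png

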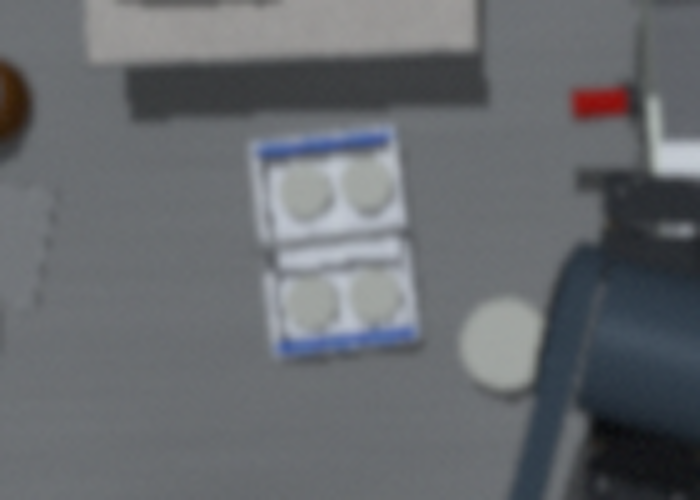

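```bash
python3 plan.py .4655 .231 .12 1.669
```

```text
t 6.10 pos [0.3985 0.0031 0.2463] psi 1.4687 tilt [-0.0006  0.0023] w 0.0598 F [ 0.1284 -0.189  -0.4156] q [-0.2762  0.1832  1.9325  0.0024  1.0272 -0.1753]
shift [0.2333 0.0435 0.1268] turn -0.200
```

>>> send_rows(
  steps=[0.06,0.06,0.012,0.0,-0.1,0.06,0.12,0.022,0.0,-0.2,0.06,0.18,0.035,0.03,-0.2,0.06,0.2335,0.0435,0.09,-0.2,0.06,0.2335,0.0435,0.127,-0.2,0.06,0.2335,0.0435,0.127,-0.2],
)

```text
time: 6.85
position: [0.4613, 0.2312, 0.1148]
tool_rot: [0.672, 0.741, -0.005, -0.005]
ft_force: [-1.1, -0.2, -0.7]
grip_width: 0.0602
```

```bash
python3 plan.py .4655 .231 .063 1.669
```

```text
t 6.85 pos [0.4613 0.2312 0.1148] psi 1.6684 tilt [-0.0132 -0.001 ] w 0.0602 F [-1.0504 -0.2097 -0.7022] q [0.2464 0.5499 1.7945 0.0032 0.8103 0.1466]
shift [-0.0006  0.0048  0.0517] turn -0.001
```

>>> send_rows(
  steps=[0.06,0,0.004,0.02,0,0.06,0,0.004,0.042,0,0.06,0,0.004,0.052,0,0.06,0,0.004,0.052,0],
)

```text
time: 7.35
position: [0.4649, 0.2311, 0.0637]
tool_rot: [0.672, 0.74, -0.005, -0.004]
ft_force: [0.5, -0.9, 0.5]
grip_width: 0.0602
```

```bash
python3 plan.py .4655 .231 .063 1.669
```

```text
t 7.35 pos [0.4649 0.2311 0.0637] psi 1.6668 tilt [-0.0126 -0.0009] w 0.0602 F [ 0.5077 -0.8672  0.4578] q [0.2444 0.6424 1.8166 0.0035 0.695  0.1458]
shift [-0.0001  0.0006  0.0007] turn -0.002
```

>>> send_rows(
  steps=[0.0,0,0,0,0,0.0,0,0,0,0,0.0,0,0,0,0,0.0,0,0,0,0,0.0,0,0,-0.005,0,0.0,0,0,-0.015,0,0.0,0,0,-0.025,0],
  force=40,
)

```text
time: 8.22
position: [0.4651, 0.2311, 0.0892]
tool_rot: [0.672, 0.74, -0.005, -0.004]
ft_force: [-0.6, -0.3, -2.2]
grip_width: 0.0066
```

```bash
python3 look.py h >/dev/null; python3 plan.py .4655 .231 .2 1.669;python3 - <<'E'
import cv2
a=cv2.imread("pics/h_side.png")[180:310,220:380]; cv2.imwrite("pics/h_side_z.png",cv2.resize(a,None,fx=4,fy=4,interpolation=cv2.INTER_CUBIC))
E
```

```text
t 8.32 pos [0.4659 0.2313 0.0899] psi 1.6668 tilt [-0.0103 -0.0002] w 0.0068 F [ 0.1641  0.5458 -2.7834] q [0.2444 0.5958 1.8022 0.0033 0.7536 0.146 ]
shift [-0.0002 -0.0016 -0.1101] turn -0.002
```

View pics/h_side_z.png

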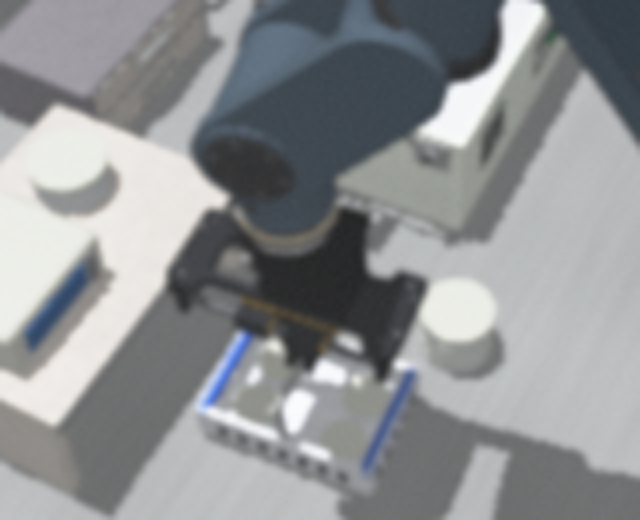

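```bash
python3 - <<'E'
from g import *
c0=np.array([.547,-.159]);y=.042;ex=np.array([np.cos(y),np.sin(y)]);ey=np.array([-ex[1],ex[0]])
for n,t in(("top",18),("side",18)):
    d=ld("a",n);P=cloud(d);c=d["color"].astype(int)
    loc=np.stack([(P[...,:2]-c0)@ex,(P[...,:2]-c0)@ey],-1)
    b=(c[...,2]-c[...,0]>t)&(P[...,2]>-.02)&(P[...,2]<.13)&(abs(loc[...,0]+.012)<.06)&(loc[...,1]<-.0)&(loc[...,1]>-.154)
    for mm,s,cc in comps(b,10):
        vs,us=np.nonzero(mm)
        q=np.array([onz(d,u,v,.1) for u,v in zip(us,vs)])[:,:2]; L=np.c_[(q-c0)@ex,(q-c0)@ey]
        print(n,len(us),"locx med",np.median(L[:,0]),"y range",L[:,1].min(),L[:,1].max(),"z",np.percentile(P[mm][:,2],[10,50,90]),"slope",np.polyfit(L[:,1],L[:,0],1)[0])
for p in [(-.012,.05),(-.012,-.065),(-.012,-.048)]: print(p,c0+p[0]*ex+p[1]*ey)
E
python3 plan.py .4655 .231 .31 .042
```

```text
top 94 locx med 0.019709649830700983 y range -0.15242163438375445 -0.051139443844674046 z [0.0102 0.1041 0.1099] slope 0.008907532634201137
top 148 locx med -0.042245679829244404 y range -0.15819890240299558 -0.04643431925921224 z [0.0091 0.0176 0.1098] slope 0.01857525279717977
side 37 locx med 0.022221642225024135 y range -0.15935579041029838 -0.05622507479702567 z [0.0944 0.1047 0.1083] slope -0.012109060862187859
side 51 locx med -0.039656298553918626 y range -0.15511025396347133 -0.05360541843323952 z [0.016  0.1023 0.1082] slope -0.009090573323647273
(-0.012, 0.05) [ 0.5329 -0.1095]
(-0.012, -0.065) [ 0.5377 -0.2244]
(-0.012, -0.048) [ 0.537  -0.2075]
t 8.32 pos [0.4659 0.2313 0.0899] psi 1.6668 tilt [-0.0103 -0.0002] w 0.0068 F [ 0.1641  0.5458 -2.7834] q [0.2444 0.5958 1.8022 0.0033 0.7536 0.146 ]
shift [-0.0001 -0.0027 -0.2201] turn 1.625
```

>>> send_rows(
  steps=[0.0,0,-0.003,-0.03,0,0.0,0,-0.003,-0.07,0,0.0,0,-0.003,-0.11,0.1,0.0,0,-0.003,-0.15,0.25,0.0,0,-0.003,-0.19,0.4,0.0,0,-0.003,-0.22,0.55,0.0,0,-0.003,-0.22,0.7,0.0,0,-0.003,-0.22,0.85],
)

```text
time: 9.32
position: [0.4646, 0.231, 0.3101]
tool_rot: [0.919, 0.395, -0.005, -0.002]
ft_force: [-0.2, 0.8, -2.8]
grip_width: 0.0067
```

```bash
python3 plan.py .533 -.1095 .31 .042; python3 plan.py .43 -.0 .31 .042
```

```text
t 9.32 pos [0.4646 0.231  0.3101] psi 0.8120 tilt [-0.0104 -0.0003] w 0.0067 F [-0.1666  0.7799 -2.7807] q [0.2444 0.2891 1.5742 0.0023 1.2884 1.0026]
shift [-0.2     0.2839 -0.0005] turn 0.770
t 9.32 pos [0.4646 0.231  0.3101] psi 0.8120 tilt [-0.0104 -0.0003] w 0.0067 F [-0.1666  0.7799 -2.7807] q [0.2444 0.2891 1.5742 0.0023 1.2884 1.0026]
shift [-0.1914  0.1338  0.0006] turn 0.770
```

>>> send_rows(
  steps=[0.0,-0.035,0.024,0,0.12,0.0,-0.075,0.052,0,0.27,0.0,-0.115,0.08,0,0.42,0.0,-0.155,0.108,0,0.57,0.0,-0.19,0.134,0,0.7,0.0,-0.193,0.18,0,0.77,0.0,-0.197,0.23,0,0.77,0.0,-0.2,0.265,0,0.77],
)

```text
time: 10.32
position: [0.5201, -0.0983, 0.3093]
tool_rot: [1.0, 0.02, -0.005, 0.0]
ft_force: [0.1, -0.2, -2.7]
grip_width: 0.0067
```

```bash
python3 plan.py .534 -.1095 .31 .042
```

```text
t 10.32 pos [ 0.5201 -0.0983  0.3093] psi 0.0406 tilt [-0.0106 -0.0003] w 0.0067 F [ 0.0713 -0.2365 -2.6562] q [-0.3955  0.3062  1.5511 -0.0045  1.294   1.136 ]
shift [ 0.0134  0.0118 -0.0008] turn -0.001
```

>>> send_rows(
  steps=[0.0,0.0134,0.012,0,0,0.0,0.0134,0.012,0.03,0,0.0,0.0134,0.012,0.06,0,0.0,0.0134,0.012,0.075,0],
)

```text
time: 10.82
position: [0.5316, -0.1091, 0.2321]
tool_rot: [1.0, 0.02, -0.007, -0.001]
ft_force: [0.4, -0.0, -2.6]
grip_width: 0.0069
```

```bash
python3 look.py i >/dev/null; python3 plan.py .534 -.1095 .109 .042;python3 - <<'E'
import cv2
a=cv2.imread("pics/i_side.png")[80:260,260:420]; cv2.imwrite("pics/i_side_z.png",cv2.resize(a,None,fx=3.3,fy=3.3,interpolation=cv2.INTER_CUBIC))
a=cv2.imread("pics/i_top.png")[110:250,290:470]; cv2.imwrite("pics/i_top_z.png",cv2.resize(a,None,fx=4,fy=4,interpolation=cv2.INTER_CUBIC))
E
```

```text
t 10.93 pos [ 0.5318 -0.1091  0.2324] psi 0.0407 tilt [-0.0148  0.0015] w 0.0063 F [-0.4355  0.5059 -3.009 ] q [-0.4058  0.4111  1.6172 -0.005   1.1274  1.1265]
shift [0.004  0.0007 0.1233] turn -0.001
```

View pics/i_side_z.png

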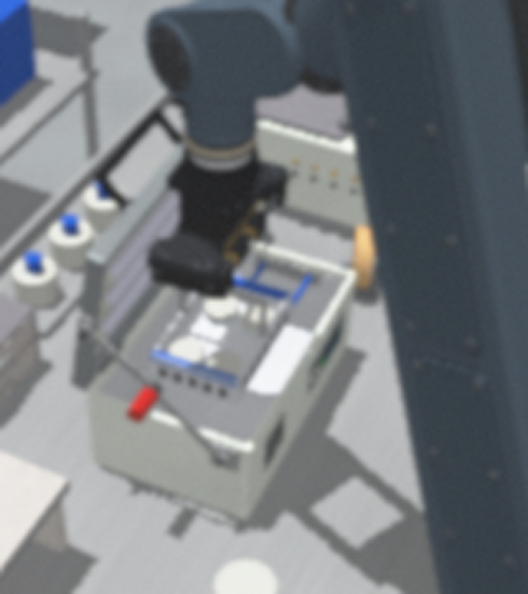

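View pics/i_top_z.png

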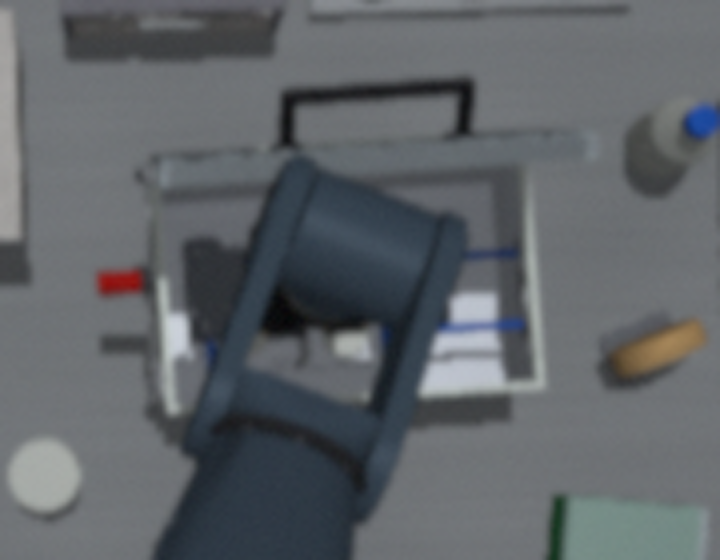

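Run:
```python
from g import *
c0=np.array([.547,-.159]);y=.042;ex=np.array([np.cos(y),np.sin(y)]);ey=np.array([-ex[1],ex[0]])
for n in("top","side"):
    d=ld("i",n);P=cloud(d);c=d["color"].astype(int)
    lx=(P[...,:2]-c0)@ex;ly=(P[...,:2]-c0)@ey
    a=ld("a",n);Pa=cloud(a)
    rob=(abs(P[...,2]-Pa[...,2])>.03)&(P[...,2]>.2)&(abs(ly-.05)<.15)
    for z in np.arange(.2,.56,.04):
        m=rob&(P[...,2]>z)&(P[...,2]<=z+.04)
        h=(Pa[...,2]>z)&(Pa[...,2]<=z+.04)&(abs(ly)<.15)&(lx>.03)&(lx<.12)&~rob
        lxa=(Pa[...,:2]-c0)@ex
        hh=(Pa[...,2]>z)&(Pa[...,2]<=z+.04)&(abs((Pa[...,:2]-c0)@ey)<.1)&(lxa>.03)&(lxa<.2)
        print(n,round(z,2),"rob maxx",lx[m].max() if m.any() else None,"hood minx",lxa[hh].min() if hh.any() else None)
```

```text
top 0.2 rob maxx -0.050741593932439225 hood minx 0.10326240937555033
top 0.24 rob maxx -0.05062981544276636 hood minx 0.09466306760134433
top 0.28 rob maxx 0.017781276667092973 hood minx 0.08746340274685728
top 0.32 rob maxx 0.11952729962269894 hood minx 0.06420284665881068
top 0.36 rob maxx -0.019198890262058364 hood minx 0.1165760625352601
top 0.4 rob maxx -0.020663108291533304 hood minx None
top 0.44 rob maxx -0.026969553095266233 hood minx None
top 0.48 rob maxx -0.036681278978169696 hood minx None
top 0.52 rob maxx 0.04660954526594914 hood minx None
side 0.2 rob maxx 1.733001297502041 hood minx 0.08331257312163412
side 0.24 rob maxx 1.7390407854370742 hood minx 0.07589967463334611
side 0.28 rob maxx 1.7365350584963066 hood minx 0.0684775804530141
side 0.32 rob maxx 1.729602096579837 hood minx 0.06519883058339598
side 0.36 rob maxx 0.025534724772390018 hood minx None
side 0.4 rob maxx 1.7317838584453962 hood minx None
side 0.44 rob maxx 0.03216499325371964 hood minx None
side 0.48 rob maxx 0.04302401187604353 hood minx None
side 0.52 rob maxx 0.04850204627310195 hood minx None
```

>>> send_rows(
  steps=[0.0,0.001,0,0.03,0,0.0,0.002,0,0.06,0,0.0,0.003,0,0.09,0,0.0,0.004,0,0.115,0,0.0,0.004,0,0.123,0,0.0,0.004,0,0.123,0],
)

```text
time: 11.68
position: [0.5345, -0.109, 0.1099]
tool_rot: [1.0, 0.02, -0.007, -0.001]
ft_force: [-0.8, 0.6, -2.0]
grip_width: 0.0065
```

```bash
python3 look.py j >/dev/null; python3 plan.py .539 -.2244 .109 .042;python3 - <<'E'
import cv2
a=cv2.imread("pics/j_side.png")[100:260,260:420]; cv2.imwrite("pics/j_side_z.png",cv2.resize(a,None,fx=3.7,fy=3.7,interpolation=cv2.INTER_CUBIC))
E
```

```text
t 11.78 pos [ 0.535  -0.1092  0.1106] psi 0.0407 tilt [-0.0122  0.0004] w 0.0065 F [-0.2397  1.4422 -1.7674] q [-0.4035  0.5863  1.7223 -0.0059  0.8444  1.1305]
shift [-0.0007  0.1153  0.0015] turn -0.001
```

View pics/j_side_z.png

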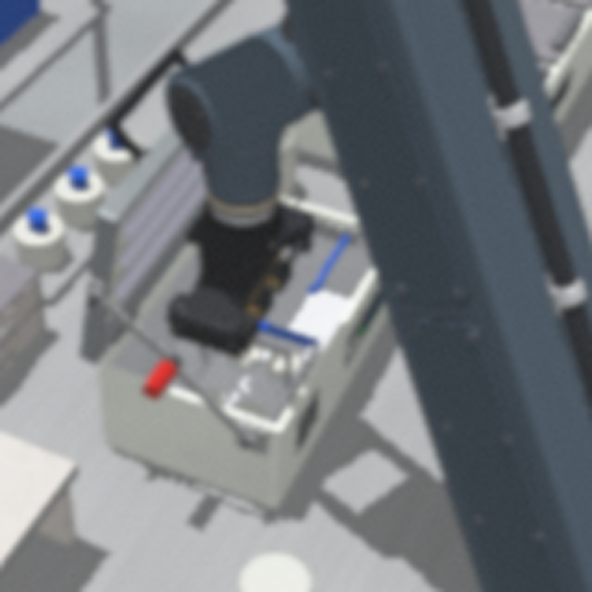

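>>> send_rows(
  steps=[0.0,0,0.012,0.0,0,0.0,0,0.03,0,0,0.0,0,0.05,0,0,0.0,0,0.07,0,0,0.0,0,0.09,0,0,0.0,0,0.105,0,0,0.0,0,0.115,0,0,0.0,0,0.115,0,0],
)

```text
time: 12.78
position: [0.5382, -0.2054, 0.1103]
tool_rot: [1.0, 0.016, -0.008, -0.018]
ft_force: [9.7, 45.2, 13.9]
grip_width: 0.0066
```

```bash
python3 look.py k >/dev/null; python3 plan.py .539 -.2244 .0863 .042;python3 - <<'E'
import cv2
a=cv2.imread("pics/k_side.png")[100:260,260:420]; cv2.imwrite("pics/k_side_z.png",cv2.resize(a,None,fx=3.7,fy=3.7,interpolation=cv2.INTER_CUBIC))
a=cv2.imread("pics/k_top.png")[110:250,290:470]; cv2.imwrite("pics/k_top_z.png",cv2.resize(a,None,fx=4,fy=4,interpolation=cv2.INTER_CUBIC))
E
```

```text
t 12.88 pos [ 0.5382 -0.2054  0.1103] psi 0.0329 tilt [-0.0171  0.0353] w 0.0065 F [ 9.9372 44.1403 13.4257] q [-0.5695  0.623   1.6328  0.0258  0.9194  0.9527]
shift [0.0005 0.0199 0.0233] turn -0.009
```

View pics/k_side_z.png

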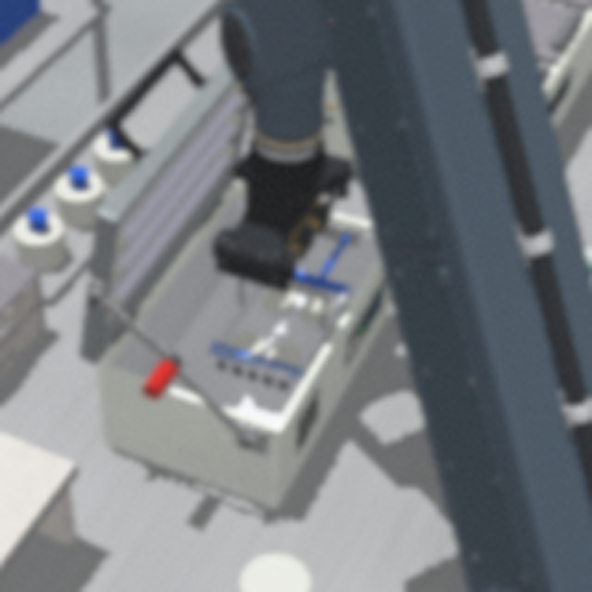

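View pics/k_top_z.png

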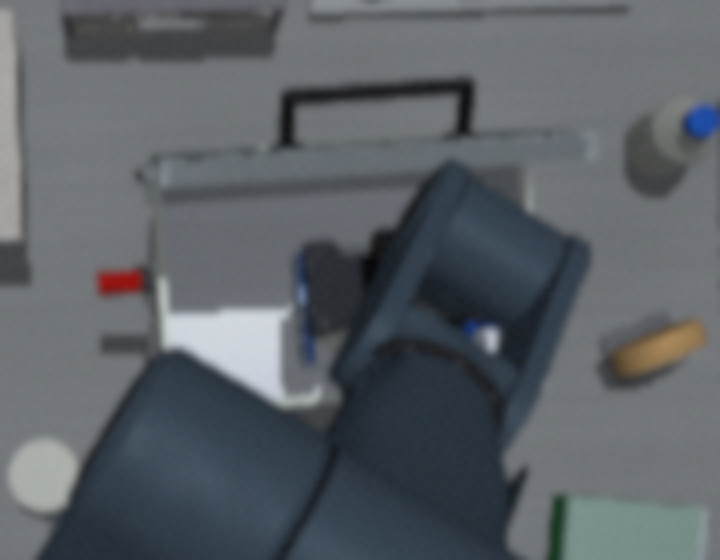

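Run:
```python
from g import *
c0=np.array([.547,-.159]);y=.042;ex=np.array([np.cos(y),np.sin(y)]);ey=np.array([-ex[1],ex[0]])
for tag in "ijk":
  for n in("top","side"):
    d=ld(tag,n);P=cloud(d);c=d["color"].astype(int)
    lx=(P[...,:2]-c0)@ex;ly=(P[...,:2]-c0)@ey
    b=(c[...,2]-c[...,0]>25)&(P[...,2]>.0)&(P[...,2]<.25)&(abs(lx)<.11)&(abs(ly)<.16)
    for mm,s,cc in comps(b,12):
        print(tag,n,s[4],cc.round(),"lx",np.percentile(lx[mm],[5,50,95]),"ly",np.percentile(ly[mm],[5,50,95]),"z",np.percentile(P[mm][:,2],[5,25,50,75,95]))
    # bar-like pts: near bail
```

```text
i top 28 [413. 173.] lx [0.0154 0.0189 0.0279] ly [-0.1576 -0.1351 -0.1126] z [0.0465 0.1055 0.1069 0.1094 0.1123]
i top 73 [411. 191.] lx [-0.0469 -0.0427 -0.0329] ly [-0.1568 -0.1283 -0.0897] z [0.0113 0.0172 0.1031 0.1065 0.1103]
i top 12 [342. 198.] lx [-0.0612 -0.0515 -0.0465] ly [0.119  0.1228 0.1257] z [0.1836 0.1854 0.187  0.1879 0.1887]
i side 121 [342. 166.] lx [-0.0629 -0.0304  0.0252] ly [-0.1563 -0.0252 -0.0148] z [0.071  0.1055 0.1822 0.1882 0.1919]
i side 99 [318. 191.] lx [-0.0594 -0.0094  0.0352] ly [0.1007 0.1252 0.1302] z [0.1664 0.1803 0.1837 0.1858 0.188 ]
j top 44 [409. 173.] lx [0.0159 0.0194 0.0306] ly [-0.157  -0.1229 -0.0889] z [0.0146 0.0989 0.1072 0.1085 0.1112]
j top 101 [407. 191.] lx [-0.0468 -0.0426 -0.0326] ly [-0.157  -0.1165 -0.0637] z [0.0112 0.0174 0.1023 0.1074 0.1134]
j side 64 [349. 171.] lx [-0.0446 -0.0387 -0.0059] ly [-0.1575 -0.1501 -0.0666] z [0.0122 0.0576 0.1003 0.1043 0.1088]
j side 57 [336. 190.] lx [-0.0561 -0.0267  0.0023] ly [-0.028  -0.0199 -0.0019] z [0.0466 0.0617 0.0648 0.068  0.0821]
k top 32 [365. 180.] lx [-0.0165  0.0045  0.0293] ly [0.029  0.0326 0.0452] z [0.0622 0.0643 0.0684 0.111  0.2246]
k top 25 [367. 196.] lx [-0.062  -0.0478 -0.0331] ly [0.0203 0.0291 0.0416] z [0.0426 0.0645 0.0676 0.0714 0.1877]
k top 26 [408. 192.] lx [-0.0497 -0.0438 -0.0417] ly [-0.1245 -0.1112 -0.0814] z [0.0604 0.1022 0.11   0.1967 0.2056]
k side 97 [348. 173.] lx [-0.0559 -0.0391 -0.0023] ly [-0.1567 -0.1156 -0.0716] z [0.0421 0.0604 0.0652 0.1044 0.1103]
k side 72 [327. 196.] lx [-0.0601 -0.0037  0.0342] ly [0.0093 0.0314 0.037 ] z [0.0497 0.063  0.0655 0.0675 0.0702]
```

>>> send_rows(
  steps=[0.0,0,-0.005,0.0,0,0.0,0,-0.015,0,0,0.0,0,-0.02,-0.008,0,0.0,0,-0.02,-0.018,0,0.0,0,-0.02,-0.018,0],
  force=55,
)

```text
time: 13.5
position: [0.539, -0.1877, 0.1304]
tool_rot: [1.0, 0.016, -0.007, -0.017]
ft_force: [-0.5, 0.6, -1.7]
grip_width: 0.006
```

```bash
python3 look.py l >/dev/null; python3 plan.py .5385 -.2244 .128 .042
cat > lips.py <<'E'
import sys
from g import *
c0=np.array([.547,-.159]);y=.042;ex=np.array([np.cos(y),np.sin(y)]);ey=np.array([-ex[1],ex[0]])
for n in("top","side"):
    d=ld(sys.argv[1],n);P=cloud(d);c=d["color"].astype(int)
    lx=(P[...,:2]-c0)@ex;ly=(P[...,:2]-c0)@ey
    b=(c[...,2]-c[...,0]>25)&(P[...,2]>.0)&(P[...,2]<.25)&(abs(lx)<.11)&(abs(ly)<.16)
    for mm,s,cc in comps(b,12):
        print(n,s[4],cc.round(),"lx",np.percentile(lx[mm],[5,50,95]),"ly",np.percentile(ly[mm],[5,50,95]),"z",np.percentile(P[mm][:,2],[5,25,50,75,95]))
E
python3 lips.py l
python3 - <<'E'
import cv2
a=cv2.imread("pics/l_side.png")[100:260,260:420]; cv2.imwrite("pics/l_side_z.png",cv2.resize(a,None,fx=3.7,fy=3.7,interpolation=cv2.INTER_CUBIC))
E
```

```text
t 13.60 pos [ 0.5381 -0.1869  0.1295] psi 0.0320 tilt [-0.0161  0.0345] w 0.0063 F [ 0.0837 -0.1081 -2.3847] q [-0.5421  0.5872  1.6382  0.0261  0.9479  0.9814]
shift [-0.0008  0.0375  0.0002] turn -0.010
top 52 [402. 192.] lx [-0.057  -0.0456 -0.0407] ly [-0.1062 -0.0897 -0.0513] z [0.0809 0.0894 0.1064 0.2169 0.2264]
top 16 [362. 196.] lx [-0.0589 -0.0473 -0.0403] ly [0.0429 0.0465 0.0575] z [0.0821 0.0859 0.0876 0.0916 0.2197]
side 98 [346. 172.] lx [-0.0522 -0.0374  0.0016] ly [-0.1569 -0.1006 -0.0722] z [0.037  0.0779 0.0846 0.1037 0.1085]
side 83 [326. 196.] lx [-0.0553 -0.0081  0.0341] ly [0.0403 0.0498 0.0535] z [0.0779 0.082  0.085  0.0872 0.0887]
```

View pics/l_side_z.png

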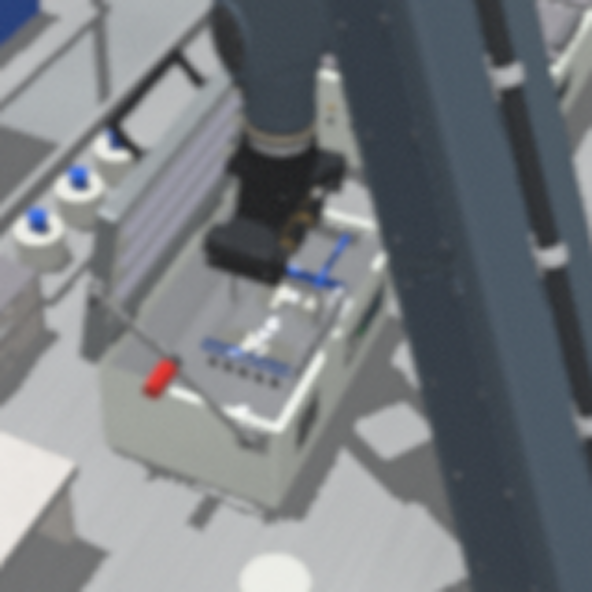

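>>> send_rows(
  steps=[0.0,-0.001,0.006,0.002,0,0.0,-0.001,0.012,0.002,0,0.0,-0.001,0.018,0.002,0,0.0,-0.001,0.024,0.002,0,0.0,-0.001,0.024,0.002,0],
)

```text
time: 14.22
position: [0.5379, -0.2116, 0.1266]
tool_rot: [1.0, 0.015, -0.008, -0.017]
ft_force: [0.0, -0.5, -2.6]
grip_width: 0.0064
```

>>> send_rows(
  steps=[0.0,0,0.005,0,0,0.0,0,0.01,0,0,0.0,0,0.0135,0,0,0.0,0,0.0135,0,0],
)

```text
time: 14.72
position: [0.5384, -0.2254, 0.1261]
tool_rot: [1.0, 0.015, -0.008, -0.017]
ft_force: [-0.9, 0.1, -2.1]
grip_width: 0.0062
```

```bash
python3 look.py m >/dev/null; python3 plan.py .5385 -.2250 .1 .042; 
python3 lips.py m
python3 - <<'E'
import cv2
a=cv2.imread("pics/m_side.png")[100:260,260:420]; cv2.imwrite("pics/m_side_z.png",cv2.resize(a,None,fx=3.7,fy=3.7,interpolation=cv2.INTER_CUBIC))
E
```

```text
t 14.82 pos [ 0.5383 -0.225   0.1261] psi 0.0311 tilt [-0.016   0.0345] w 0.0061 F [ 0.3201  0.4038 -1.9714] q [-0.5978  0.6076  1.6039  0.0238  0.9628  0.9282]
shift [0.0006 0.0009 0.0261] turn -0.011
top 72 [372. 186.] lx [-0.0549 -0.013   0.0263] ly [0.0042 0.01   0.0257] z [0.0765 0.0809 0.0834 0.0879 0.2419]
top 32 [415. 191.] lx [-0.0497 -0.045  -0.0419] ly [-0.1505 -0.1308 -0.0976] z [0.0796 0.1034 0.1093 0.2128 0.2191]
side 80 [349. 169.] lx [-0.0563 -0.0378 -0.0011] ly [-0.1578 -0.1338 -0.0714] z [0.0691 0.0766 0.08   0.1027 0.1315]
side 12 [331. 173.] lx [0.0176 0.0209 0.0369] ly [-0.1204 -0.0683 -0.047 ] z [0.053  0.0978 0.1004 0.1065 0.1122]
side 12 [345. 176.] lx [-0.0444 -0.0426 -0.0313] ly [-0.0935 -0.0729 -0.0475] z [0.0833 0.0994 0.1016 0.105  0.1122]
side 60 [330. 190.] lx [-0.0545 -0.0057  0.0345] ly [-0.0122  0.0094  0.0155] z [0.0652 0.0797 0.0814 0.0833 0.085 ]
```

View pics/m_side_z.png

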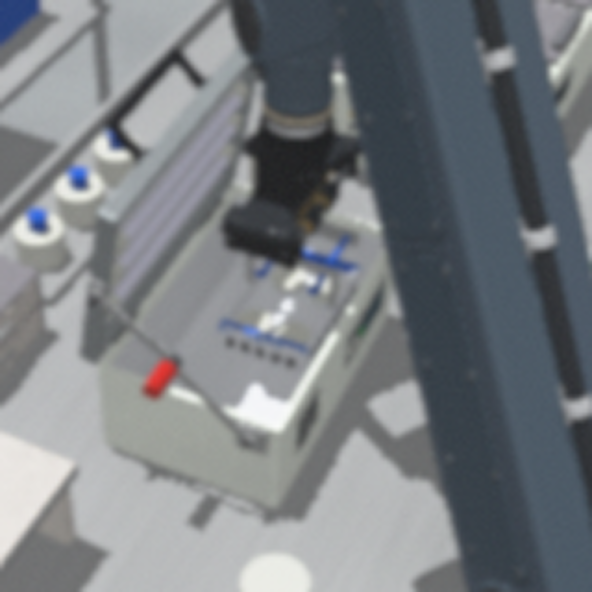

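>>> send_rows(
  steps=[0.0,0,0.001,0.008,0,0.0,0,0.001,0.016,0,0.0,0,0.001,0.021,0,0.0,0,0.001,0.023,0,0.0,0,0.001,0.023,0],
)

```text
time: 15.45
position: [0.5379, -0.2251, 0.1028]
tool_rot: [1.0, 0.015, -0.008, -0.017]
ft_force: [-0.2, 0.2, -2.1]
grip_width: 0.0063
```

```bash
python3 look.py n >/dev/null; python3 plan.py .5385 -.2250 .1 .042; 
python3 lips.py n
```

```text
t 15.55 pos [ 0.5381 -0.2253  0.1032] psi 0.0311 tilt [-0.0155  0.0342] w 0.0059 F [ 0.4922 -0.2128 -1.8818] q [-0.5983  0.6408  1.6189  0.0247  0.9141  0.9262]
shift [ 0.0004 -0.0002  0.0032] turn -0.011
top 66 [371. 186.] lx [-0.0549 -0.0162  0.0268] ly [0.0058 0.0095 0.0254] z [0.0542 0.0578 0.061  0.0649 0.2188]
top 22 [414. 191.] lx [-0.0479 -0.0437 -0.0427] ly [-0.1461 -0.1276 -0.1019] z [0.1014 0.1056 0.1088 0.1885 0.195 ]
side 88 [349. 172.] lx [-0.0571 -0.0383 -0.0039] ly [-0.157  -0.1341 -0.0816] z [0.0431 0.0533 0.0588 0.1026 0.1085]
side 60 [331. 195.] lx [-0.0561 -0.0146  0.0296] ly [-0.0132  0.0098  0.0167] z [0.0408 0.0551 0.0577 0.0592 0.0612]
```

>>> send_rows(
  steps=[0.0,0,0,0.002,0,0.0,0,0,0.004,0,0.0,0,0,0.004,0],
)

```text
time: 15.92
position: [0.5385, -0.2255, 0.1014]
tool_rot: [1.0, 0.016, -0.007, -0.017]
ft_force: [-2.9, 1.1, 10.3]
grip_width: 0.0063
```

>>> send_rows(
  steps=[0.0,0,0,-0.001,0,0.04,0,0,-0.001,0,0.04,0,0,-0.001,0,0.04,0,0,-0.001,0,0.04,0,0,-0.001,0],
)

```text
time: 16.55
position: [0.5385, -0.2255, 0.1023]
tool_rot: [1.0, 0.016, -0.007, -0.017]
ft_force: [0.3, -0.4, 0.8]
grip_width: 0.0365
```

```bash
python3 look.py o >/dev/null; python3 plan.py .5385 -.2250 .1 .042; 
python3 lips.py o
```

```text
t 16.65 pos [ 0.5385 -0.2255  0.1023] psi 0.0313 tilt [-0.0143  0.0332] w 0.0384 F [ 0.3742 -0.3858 -0.4165] q [-0.5982  0.642   1.6196  0.0246  0.9106  0.9261]
shift [ 0.0001 -0.0004  0.0024] turn -0.011
top 21 [371. 183.] lx [-0.0192 -0.0049  0.0158] ly [0.0072 0.0093 0.0256] z [0.0508 0.0555 0.06   0.2125 0.2172]
top 16 [372. 195.] lx [-0.0594 -0.0469 -0.0333] ly [0.0042 0.0068 0.0129] z [0.0536 0.057  0.0581 0.0599 0.1016]
side 85 [349. 172.] lx [-0.054  -0.0377 -0.0029] ly [-0.1573 -0.1355 -0.0828] z [0.0425 0.0537 0.0583 0.1032 0.108 ]
side 71 [330. 195.] lx [-0.0553 -0.0111  0.0352] ly [-0.0144  0.0087  0.0145] z [0.0385 0.053  0.055  0.0567 0.0598]
```

Released and hanging (ends at about 56–58 mm rim height). Now retreat upward and look.

>>> send_rows(
  steps=[0.04,0,0,-0.01,0,0.04,0,0,-0.03,0,0.04,0,0,-0.06,0,0.04,0,0,-0.11,0,0.04,0,0,-0.17,0,0.04,0,0,-0.22,0,0.04,-0.06,-0.06,-0.22,0,0.04,-0.12,-0.12,-0.22,0],
)

```text
time: 17.65
position: [0.4499, -0.1468, 0.3277]
tool_rot: [1.0, 0.015, -0.006, -0.016]
ft_force: [-0.5, -0.2, -0.2]
grip_width: 0.0399
```

```bash
python3 look.py p >/dev/null; python3 plan.py .5385 -.2250 .1 .042; 
python3 lips.py p
python3 - <<'E'
import cv2
a=cv2.imread("pics/p_side.png")[60:260,260:420]; cv2.imwrite("pics/p_side_z.png",cv2.resize(a,None,fx=3,fy=3,interpolation=cv2.INTER_CUBIC))
a=cv2.imread("pics/p_top.png")[110:250,290:470]; cv2.imwrite("pics/p_top_z.png",cv2.resize(a,None,fx=4,fy=4,interpolation=cv2.INTER_CUBIC))
E
```

```text
t 17.75 pos [ 0.4437 -0.1414  0.3259] psi 0.0337 tilt [-0.0215  0.0384] w 0.0403 F [-0.8473 -0.5391  0.5147] q [-0.5634  0.2026  1.6517  0.0216  1.3261  0.9685]
shift [0.0965 0.0954 0.2204] turn -0.008
top 153 [412. 181.] lx [-0.0462  0.0016  0.0307] ly [-0.1569 -0.1381 -0.094 ] z [0.0181 0.0533 0.06   0.1053 0.11  ]
top 83 [372. 186.] lx [-0.0449 -0.0126  0.0309] ly [-0.0039  0.0059  0.0116] z [0.0242 0.0519 0.0553 0.0584 0.0616]
side 162 [345. 170.] lx [-0.0547 -0.0154  0.0326] ly [-0.157  -0.1364 -0.0846] z [0.0458 0.0531 0.0589 0.1039 0.1076]
side 80 [332. 195.] lx [-0.0589 -0.0167  0.0288] ly [-0.0165  0.0091  0.0131] z [0.0387 0.049  0.0542 0.0564 0.0596]
```

View pics/p_side_z.png

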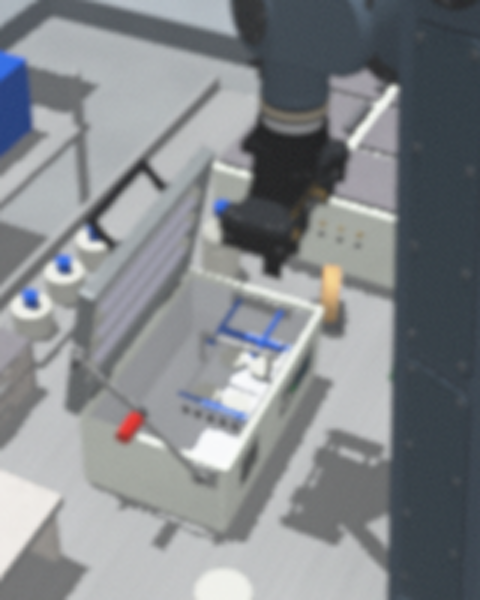

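View pics/p_top_z.png

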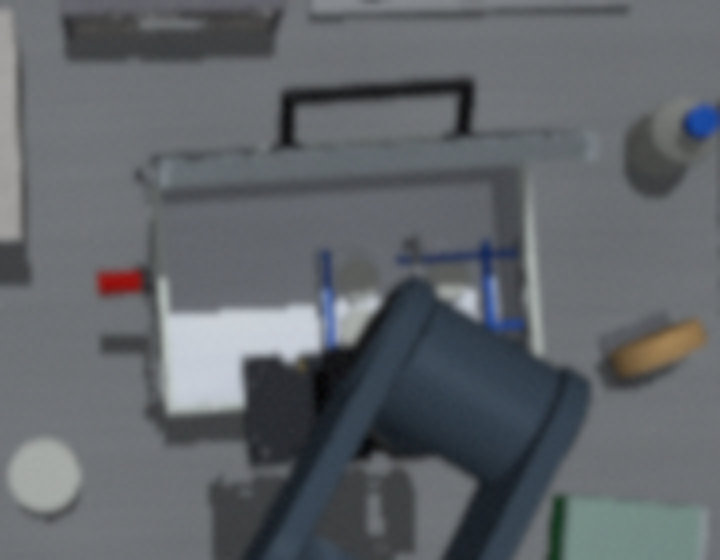

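```bash
python3 - <<'E'
from g import *
c0=np.array([.547,-.159]);y=.042;ex=np.array([np.cos(y),np.sin(y)]);ey=np.array([-ex[1],ex[0]])
for n in("side","top"):
    d=ld("a",n);P=cloud(d);lx=(P[...,:2]-c0)@ex;ly=(P[...,:2]-c0)@ey
    m=(ly>.160)&(ly<.22)&(lx>-.1)&(lx<.13)&(P[...,2]>.13)
    idx=np.argsort(lx[m]); L=np.c_[lx[m],ly[m],P[m][:,2]][idx]; print(n); print(L[::max(1,len(L)//40)])
E
python3 plan.py .47 .03 .30 1.613
```

```text
side
[[-0.0537  0.1733  0.1348]
 [-0.0405  0.1704  0.136 ]
 [-0.0339  0.1729  0.1406]
 [-0.0288  0.1704  0.1462]
 [-0.022   0.1722  0.1553]
 [-0.0168  0.17    0.1506]
 [-0.009   0.1698  0.1571]
 [-0.0053  0.1704  0.156 ]
 [ 0.001   0.1724  0.1756]
 [ 0.0019  0.201   0.1774]
 [ 0.0028  0.2059  0.1869]
 [ 0.0041  0.1886  0.1846]
 [ 0.005   0.1719  0.1834]
 [ 0.0063  0.1844  0.1846]
 [ 0.0078  0.1663  0.1869]
 [ 0.0087  0.1868  0.1908]
 [ 0.0106  0.2132  0.1853]
 [ 0.0125  0.1799  0.1875]
 [ 0.0142  0.199   0.1849]
 [ 0.0153  0.2124  0.1772]
 [ 0.0179  0.1846  0.1846]
 [ 0.0222  0.1917  0.1792]
 [ 0.028   0.1653  0.187 ]
 [ 0.0346  0.1673  0.191 ]
 [ 0.0426  0.1658  0.2059]
 [ 0.0508  0.1656  0.2022]
 [ 0.0554  0.1648  0.1995]
 [ 0.0636  0.1637  0.2049]
 [ 0.0692  0.1604  0.3239]
 [ 0.0716  0.1689  0.2207]
 [ 0.0751  0.1607  0.2913]
 [ 0.0783  0.1608  0.299 ]
 [ 0.081   0.1665  0.2196]
 [ 0.0844  0.1613  0.2656]
 [ 0.0866  0.1613  0.2368]
 [ 0.0878  0.1606  0.2774]
 [ 0.0888  0.1643  0.2384]
 [ 0.0901  0.1765  0.234 ]
 [ 0.0928  0.1649  0.2325]
 [ 0.0943  0.1631  0.1762]
 [ 0.0969  0.16
[... 980 characters left out ...]
 0.1876]
 [ 0.0159  0.1736  0.1878]
 [ 0.0164  0.1801  0.1871]
 [ 0.0174  0.1866  0.1817]
 [ 0.0181  0.1637  0.1925]
 [ 0.0186  0.2063  0.1829]
 [ 0.027   0.1633  0.2014]
 [ 0.0368  0.1659  0.2035]
 [ 0.0458  0.1653  0.2095]
 [ 0.0554  0.1647  0.2105]
 [ 0.0634  0.1643  0.2231]
 [ 0.0728  0.1637  0.2251]
 [ 0.0817  0.1632  0.2296]
 [ 0.0839  0.1663  0.2378]
 [ 0.0853  0.1601  0.2474]
 [ 0.0871  0.1629  0.2366]
 [ 0.0897  0.166   0.2416]
 [ 0.091   0.1722  0.2357]
 [ 0.0993  0.1618  0.2192]]
t 17.75 pos [ 0.4437 -0.1414  0.3259] psi 0.0337 tilt [-0.0215  0.0384] w 0.0403 F [-0.8473 -0.5391  0.5147] q [-0.5634  0.2026  1.6517  0.0216  1.3261  0.9685]
shift [ 0.0326 -0.1693  0.0319] turn -1.579
```

```bash
python3 plan.py .4967 .0473 .26 1.613
```

```text
t 17.75 pos [ 0.4437 -0.1414  0.3259] psi 0.0337 tilt [-0.0215  0.0384] w 0.0403 F [-0.8473 -0.5391  0.5147] q [-0.5634  0.2026  1.6517  0.0216  1.3261  0.9685]
shift [ 0.0607 -0.1841  0.072 ] turn -1.579
```

>>> send_rows(
  steps=[0.087,0,-0.03,0,-0.18,0.087,0,-0.06,0,-0.36,0.087,0,-0.09,0,-0.54,0.087,0,-0.12,0,-0.72,0.087,0,-0.15,0,-0.9,0.087,0.0,-0.184,0,-1.08,0.087,0.0,-0.184,0,-1.26,0.087,0.0,-0.184,0,-1.44],
)

```text
time: 18.75
position: [0.4379, 0.0428, 0.3338]
tool_rot: [0.738, 0.674, 0.005, -0.021]
ft_force: [0.3, -0.2, -0.4]
grip_width: 0.0872
```

```bash
python3 plan.py .4967 .0473 .25 1.613
```

```text
t 18.75 pos [0.4379 0.0428 0.3338] psi 1.4802 tilt [-0.0203  0.038 ] w 0.0872 F [ 0.279  -0.2472 -0.4282] q [-0.1818  0.146   1.702   0.0348  1.3206 -0.1008]
shift [0.0067 0.0602 0.0827] turn -0.133
```

>>> send_rows(
  steps=[0.087,0.007,0.03,0.02,-0.133,0.087,0.007,0.06,0.05,-0.133,0.087,0.007,0.06,0.083,-0.133,0.087,0.007,0.06,0.083,-0.133],
)

```text
time: 19.25
position: [0.4951, 0.0478, 0.248]
tool_rot: [0.692, 0.722, 0.005, -0.023]
ft_force: [0.1, 0.6, -0.8]
grip_width: 0.0867
```

```bash
python3 look.py r >/dev/null; python3 plan.py .4967 .0473 .195 1.613
python3 - <<'E'
import cv2
a=cv2.imread("pics/r_side.png")[60:260,220:420]; cv2.imwrite("pics/r_side_z.png",cv2.resize(a,None,fx=3,fy=3,interpolation=cv2.INTER_CUBIC))
a=cv2.imread("pics/r_top.png")[110:250,270:450]; cv2.imwrite("pics/r_top_z.png",cv2.resize(a,None,fx=4,fy=4,interpolation=cv2.INTER_CUBIC))
E
```

```text
t 19.35 pos [0.4971 0.0475 0.2506] psi 1.6133 tilt [-0.0193  0.0379] w 0.0868 F [-0.2297 -0.0615  0.5354] q [-0.1507  0.3295  1.6967  0.038   1.1404 -0.2099]
shift [-0.0023  0.0006  0.0556] turn 0.000
```

View pics/r_side_z.png

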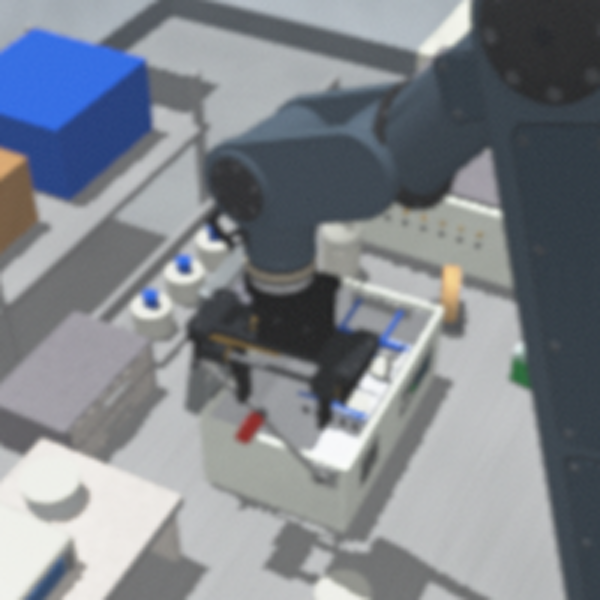

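View pics/r_top_z.png

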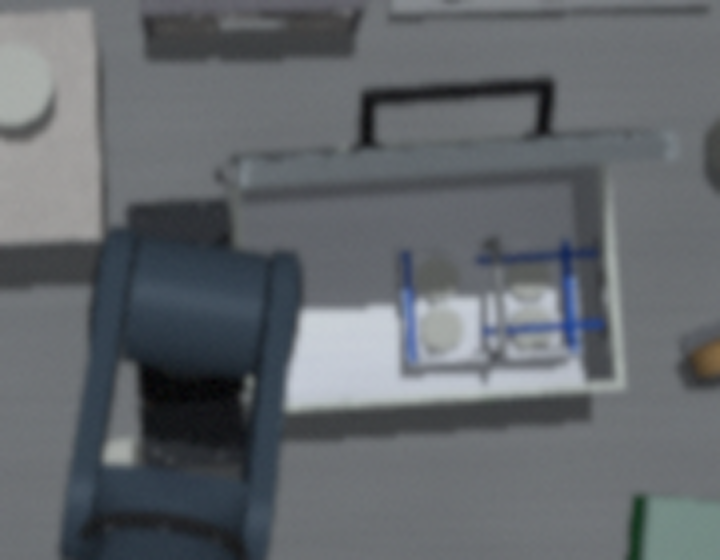

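>>> send_rows(
  steps=[0.087,-0.001,0,0.025,0,0.087,-0.002,0.001,0.045,0,0.087,-0.002,0.001,0.057,0,0.087,-0.002,0.001,0.057,0],
)

```text
time: 19.85
position: [0.4972, 0.0476, 0.1941]
tool_rot: [0.692, 0.722, 0.007, -0.02]
ft_force: [-0.8, 0.1, -0.0]
grip_width: 0.0868
```

```bash
python3 look.py s >/dev/null; python3 plan.py .4967 .0473 .189 1.613
python3 - <<'E'
import cv2
a=cv2.imread("pics/s_side.png")[60:260,220:420]; cv2.imwrite("pics/s_side_z.png",cv2.resize(a,None,fx=3,fy=3,interpolation=cv2.INTER_CUBIC))
E
```

```text
t 19.95 pos [0.4978 0.0476 0.1946] psi 1.6134 tilt [-0.0172  0.0376] w 0.0873 F [-0.0442  0.3508  0.2278] q [-0.1503  0.406   1.7619  0.0412  0.9968 -0.216 ]
shift [-0.0004 -0.001   0.0056] turn 0.000
```

View pics/s_side_z.png

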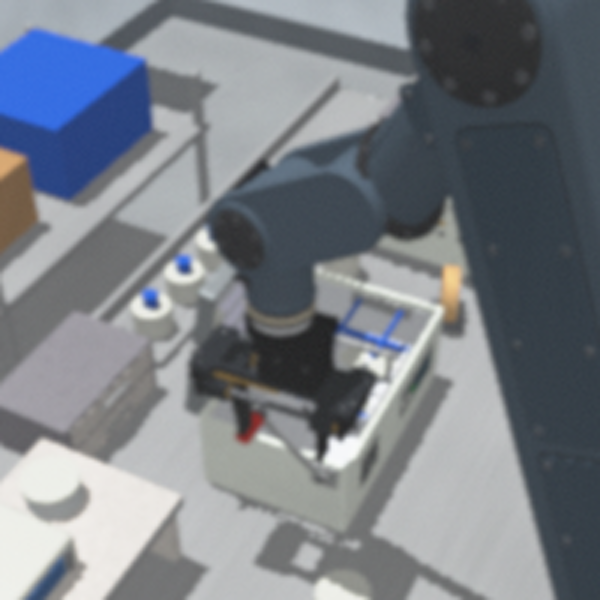

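>>> send_rows(
  steps=[0.087,0,0.004,0.011,0,0.087,-0.001,0.0077,0.0155,0,0.087,-0.001,0.0135,0.0247,0,0.087,-0.001,0.017,0.0325,0,0.087,-0.0015,0.0205,0.0405,0,0.087,-0.0015,0.0215,0.044,0,0.087,-0.0015,0.0215,0.044,0],
)

```text
time: 20.82
position: [0.5167, 0.0489, 0.1493]
tool_rot: [0.692, 0.722, 0.006, -0.021]
ft_force: [-0.5, 0.4, -1.1]
grip_width: 0.0869
```

```bash
python3 look.py t >/dev/null; python3 plan.py .4967 .0473 .189 1.613
python3 - <<'E'
import cv2
a=cv2.imread("pics/t_side.png")[60:260,220:420]; cv2.imwrite("pics/t_side_z.png",cv2.resize(a,None,fx=3,fy=3,interpolation=cv2.INTER_CUBIC))
E
```

```text
t 20.93 pos [0.5167 0.049  0.1495] psi 1.6135 tilt [-0.0213  0.0381] w 0.0867 F [-0.4229 -0.7705  0.5824] q [-0.142   0.4986  1.7561  0.0439  0.9139 -0.2123]
shift [ 0.0007 -0.0209 -0.0391] turn 0.000
```

View pics/t_side_z.png

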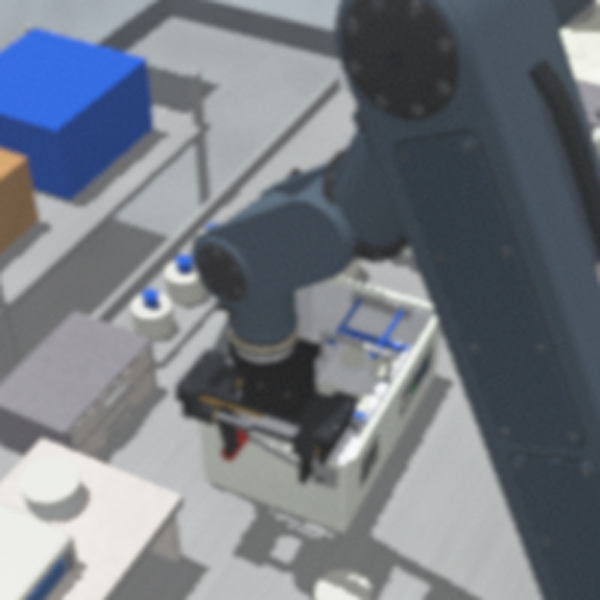

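>>> send_rows(
  steps=[0.087,0.003,-0.01,-0.02,0,0.087,0.006,-0.03,-0.06,0,0.087,0.008,-0.06,-0.11,0,0.087,0.008,-0.08,-0.16,0,0.087,0.008,-0.1,-0.2,0],
)

```text
time: 21.55
position: [0.4191, 0.0452, 0.3532]
tool_rot: [0.691, 0.722, 0.006, -0.021]
ft_force: [2.0, -0.6, 0.0]
grip_width: 0.0866
```

```bash
python3 look.py u >/dev/null; python3 plan.py .4967 .0473 .189 1.613
python3 - <<'E'
import cv2
a=cv2.imread("pics/u_side.png")[60:260,220:420]; cv2.imwrite("pics/u_side_z.png",cv2.resize(a,None,fx=3,fy=3,interpolation=cv2.INTER_CUBIC))
a=cv2.imread("pics/u_top.png")[110:250,270:450]; cv2.imwrite("pics/u_top_z.png",cv2.resize(a,None,fx=4,fy=4,interpolation=cv2.INTER_CUBIC))
E
```

```text
t 21.65 pos [0.4205 0.045  0.3555] psi 1.6138 tilt [-0.0145  0.0368] w 0.0870 F [ 0.381  -0.0515 -0.2887] q [-0.1843  0.0942  1.7023  0.0342  1.3662 -0.2348]
shift [-0.0072  0.0784  0.1653] turn 0.001
```

View pics/u_side_z.png

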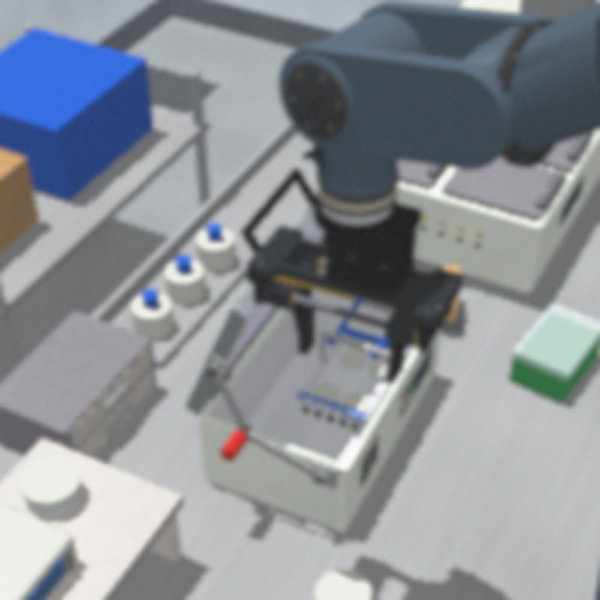

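View pics/u_top_z.png

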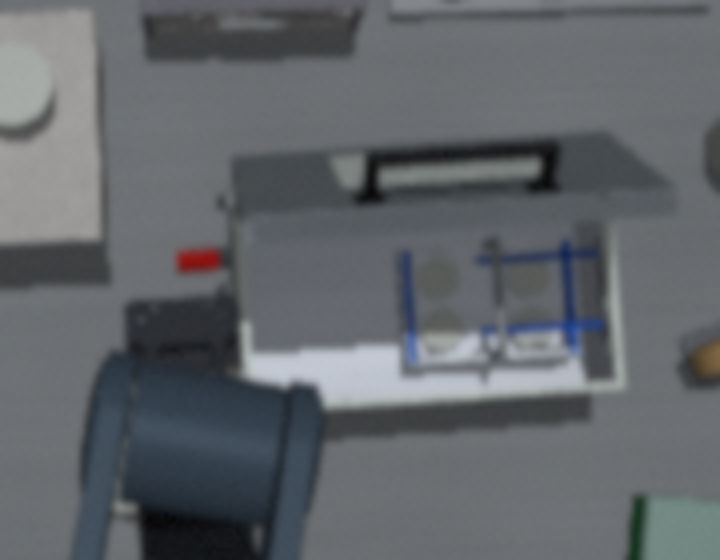

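Run:
```python
from g import *
c0=np.array([.547,-.159]);y=.042;ex=np.array([np.cos(y),np.sin(y)]);ey=np.array([-ex[1],ex[0]])
for n in("top","side"):
    d=ld("u",n);P=cloud(d);c=d["color"].astype(int)
    lx=(P[...,:2]-c0)@ex;ly=(P[...,:2]-c0)@ey
    m=(P[...,2]>.30)&(P[...,2]<.40)&(abs(ly)<.09)&(lx>.02)&(lx<.17)&(c.max(-1)<60)
    for mm,s,cc in comps(m,10):
        print(n,s,cc.round(1),"lx",np.percentile(lx[mm],[5,25,50,75,95]),"ly",np.percentile(ly[mm],[2,50,98]),"z",np.percentile(P[mm][:,2],[5,25,50,75,95]))
    # hood pan points: outer/inner
    h=(P[...,2]>.15)&(P[...,2]<.36)&(abs(ly)<.15)&(lx>.0)&(lx<.14)&(c.max(-1)>60)
    print(np.polyfit(P[h][:,2],lx[h],1), h.sum())
```

```text
top [358 146  52  15 227] [385.7 150.6] lx [0.0507 0.0616 0.0728 0.0762 0.0793] ly [-0.0717 -0.006   0.0675] z [0.3187 0.3395 0.3533 0.3552 0.3581]
[-0.4368  0.1806] 1791
[-0.0501  0.0763] 328
```

```bash
python3 - <<'E'
from g import *
for n in("top","side"):
    d=ld("h",n);P=cloud(d);c=d["color"].astype(int)
    b=(c[...,2]-c[...,0]>25)&(P[...,0]>.37)&(P[...,0]<.56)&(P[...,1]<.32)&(P[...,1]>.15)&(P[...,2]<.09)
    for mm,s,cc in comps(b,12): print(n,s[4],np.median(P[mm],0),np.percentile(P[mm][:,2],[10,50,90]))
T=ld("u","top");S=ld("u","side")
c0=np.array([.547,-.159]);y=.042
for a,b in(((408,147),(319,118.3)),((363.75,148.75),(302.3,138.3))):
    p,e=tri(T,a,S,b); q=p[:2]-c0; print(p,e,"loc",q[0]*np.cos(y)+q[1]*np.sin(y),-q[0]*np.sin(y)+q[1]*np.cos(y))
for a in ((77,0),): print(c0+np.array([.077*np.cos(y),.077*np.sin(y)]))
E
python3 plan.py .6239 -.1558 .40 1.613
```

```text
top 42 [0.5408 0.2048 0.0436] [0.0001 0.0436 0.0476]
top 22 [0.3987 0.1873 0.0454] [0.0178 0.0454 0.0483]
side 96 [0.5373 0.2455 0.0428] [0.014  0.0428 0.046 ]
side 96 [0.3925 0.2249 0.044 ] [0.0405 0.044  0.0469]
[ 0.6253 -0.2258  0.3429] 0.0006335760594851075 loc 0.07540049042666214 -0.07005066512201638
[ 0.6233 -0.0985  0.3386] 0.0028345607557449175 loc 0.07873997445726551 0.05720199299621363
[ 0.6239 -0.1558]
t 21.65 pos [0.4205 0.045  0.3555] psi 1.6138 tilt [-0.0145  0.0368] w 0.0870 F [ 0.381  -0.0515 -0.2887] q [-0.1843  0.0942  1.7023  0.0342  1.3662 -0.2348]
shift [-0.2075  0.1939 -0.0548] turn 0.001
```

>>> send_rows(
  steps=[0.05,-0.02,0.02,-0.05,0,0.05,-0.06,0.06,-0.065,0,0.05,-0.1,0.1,-0.065,0,0.05,-0.14,0.14,-0.065,0,0.05,-0.18,0.175,-0.065,0,0.05,-0.2075,0.194,-0.065,0,0.05,-0.2075,0.194,-0.065,0],
  force=30,
)

```text
time: 22.52
position: [0.6245, -0.1581, 0.4064]
tool_rot: [0.692, 0.721, 0.007, -0.02]
ft_force: [-0.0, -0.1, 0.0]
grip_width: 0.0503
```

```bash
python3 look.py v >/dev/null; python3 plan.py .6235 -.1558 .332 1.613
python3 - <<'E'
import cv2
a=cv2.imread("pics/v_side.png")[30:230,220:420]; cv2.imwrite("pics/v_side_z.png",cv2.resize(a,None,fx=3,fy=3,interpolation=cv2.INTER_CUBIC))
E
```

```text
t 22.62 pos [ 0.6234 -0.1557  0.4081] psi 1.6134 tilt [-0.0184  0.039 ] w 0.0500 F [-0.334   0.1211 -0.0435] q [-0.4318  0.4294  1.0942  0.0278  1.651  -0.473 ]
shift [-0.0031  0.0014  0.0761] turn 0.000
```

View pics/v_side_z.png

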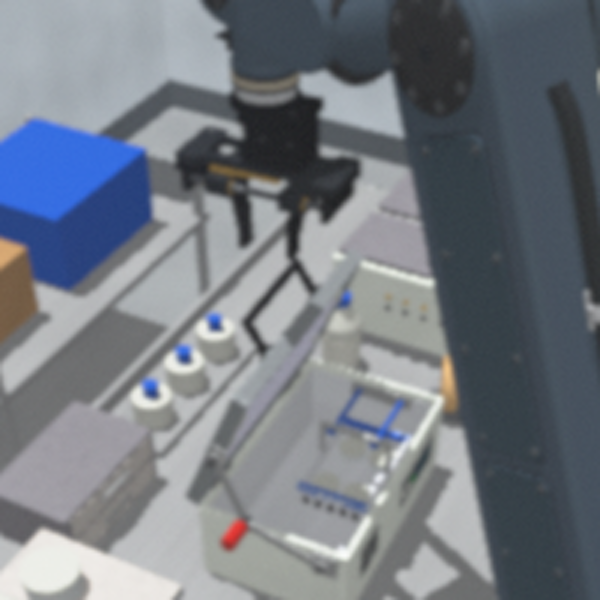

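>>> send_rows(
  steps=[0.05,-0.001,0,0.03,0,0.05,-0.002,0.001,0.055,0,0.05,-0.003,0.0014,0.07,0,0.05,-0.003,0.0014,0.076,0,0.05,-0.003,0.0014,0.076,0],
)

```text
time: 23.25
position: [0.6236, -0.1554, 0.3325]
tool_rot: [0.691, 0.722, 0.008, -0.02]
ft_force: [0.4, 0.1, 0.1]
grip_width: 0.05
```

```bash
python3 look.py w >/dev/null; python3 plan.py .6235 -.1558 .332 1.613
python3 - <<'E'
import cv2
a=cv2.imread("pics/w_side.png")[50:170,260:380]; cv2.imwrite("pics/w_side_z.png",cv2.resize(a,None,fx=5,fy=5,interpolation=cv2.INTER_CUBIC))
E
```

```text
t 23.35 pos [ 0.624  -0.1558  0.3332] psi 1.6137 tilt [-0.0165  0.0382] w 0.0499 F [-1.0621 -0.4188 -0.5033] q [-0.4315  0.4698  1.2208  0.0279  1.482  -0.4776]
shift [-0.     -0.0005  0.0012] turn 0.001
```

View pics/w_side_z.png

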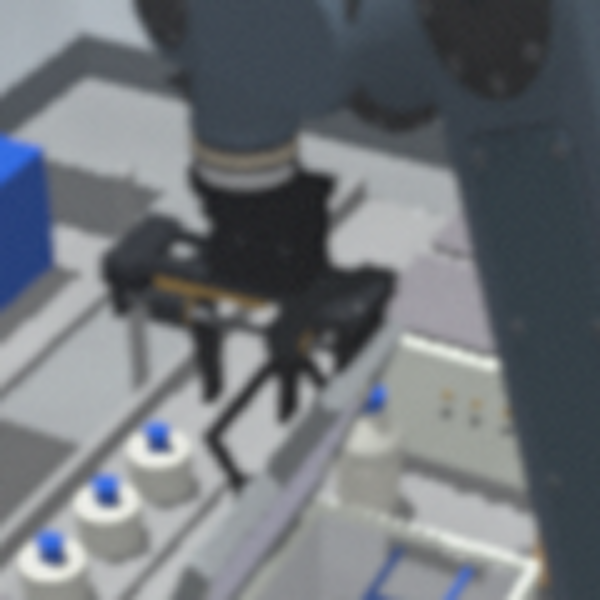

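>>> send_rows(
  steps=[0.0,0,0,0,0,0.0,0,0,0,0,0.0,0,0,0,0,0.0,0,0,0,0,0.0,0,0,0,0,0.0,0,0,0,0,0.0,0,0,0,0],
  force=25,
)

```text
time: 24.22
position: [0.6235, -0.1558, 0.3332]
tool_rot: [0.692, 0.722, 0.008, -0.02]
ft_force: [-3.1, -0.1, 1.8]
grip_width: 0.011
```

```bash
python3 plan.py .6235 -.1558 .332 1.613
python3 - <<'E'
import numpy as np
# handle path (chamber mm) rel to hinge (100,125)
for th in np.arange(1.2,-.01,-.05):
    print(round(th,2),round(100-217*np.cos(th)+60*np.sin(th),1),round(125+217*np.sin(th)+60*np.cos(th),1))
E
```

```text
t 24.23 pos [ 0.6235 -0.1558  0.3332] psi 1.6135 tilt [-0.0177  0.0382] w 0.0110 F [-3.0852 -0.1308  1.8023] q [-0.4317  0.4695  1.2212  0.0273  1.483  -0.4775]
shift [-0.      0.0001  0.0012] turn 0.001
1.2 77.3 349.0
1.15 66.1 347.6
1.1 55.0 345.6
1.05 44.1 343.1
1.0 33.2 340.0
0.95 22.6 336.4
0.9 12.1 332.3
0.85 1.9 327.6
0.8 -8.1 322.5
0.75 -17.9 316.8
0.7 -27.3 310.7
0.65 -36.4 304.1
0.6 -45.2 297.0
0.55 -53.6 289.6
0.5 -61.7 281.7
0.45 -69.3 273.4
0.4 -76.5 264.8
0.35 -83.3 255.8
0.3 -89.6 246.4
0.25 -95.4 236.8
0.2 -100.8 226.9
0.15 -105.6 216.8
0.1 -109.9 206.4
0.05 -113.7 195.8
-0.0 -117.0 185.0
```

```bash
cat > arc.py <<'E'
import sys
from g import *
from rig import robot
from scipy.spatial.transform import Rotation as R
c0=np.array([.547,-.159]);y=.042;ex=np.array([np.cos(y),np.sin(y),0])
def rel(th): return np.array([100-217*np.cos(th)+60*np.sin(th),125+217*np.sin(th)+60*np.cos(th)])/1000
o=robot.get_obs();Rm=R.from_quat(o["tool_rot"]).as_matrix();p=o["position"]
bar=p+Rm[:,2]*-.0165
bx=(bar[:2]-c0)@ex[:2]; bz=bar[2]
from scipy.optimize import minimize_scalar
th0=minimize_scalar(lambda t:((rel(t)-[bx,bz])**2).sum(),bounds=(-.1,1.45),method="bounded").x
print("th",th0,"err mm",(rel(th0)-[bx,bz])*1000,"bar",bx,bz,"F",o["ft_force"],"w",o["grip_width"],"t",o["time"])
ly=(p[:2]-c0)@np.array([-ex[1],ex[0]]); print("ly",ly)
for th in map(float,sys.argv[1:]):
    d=(rel(th)-rel(th0)); w=d[0]*ex+np.array([0,0,d[1]])
    print(th,(Rm.T@w).round(4))
E
python3 arc.py 1.16 1.12 1.08 1.04 1.0 0.96 0.92 0.88
```

```text
th 1.1981633816888493 err mm [ 0.0806 -0.7811] bar 0.07679871867408468 0.34973298405099223 F [-3.0852 -0.1308  1.8023] w 0.011003062458678835 t 24.225
ly -4.082776384201215e-05
1.16 [-0.     -0.0085  0.0012]
1.12 [-0.0001 -0.0174  0.0028]
1.08 [-0.0001 -0.0262  0.0047]
1.04 [-0.0002 -0.0349  0.007 ]
1.0 [-0.0003 -0.0435  0.0096]
0.96 [-0.0004 -0.052   0.0126]
0.92 [-0.0005 -0.0604  0.0159]
0.88 [-0.0007 -0.0686  0.0196]
```

>>> send_rows(
  steps=[0.0,0,-0.0085,0.0012,0,0.0,0,-0.0174,0.0028,0,0.0,0,-0.0262,0.0047,0,0.0,0,-0.0349,0.007,0,0.0,0,-0.0435,0.0096,0,0.0,0,-0.052,0.0126,0,0.0,0,-0.0604,0.0159,0,0.0,-0.0005,-0.0686,0.0196,0],
)

```text
time: 25.22
position: [0.5539, -0.1584, 0.3144]
tool_rot: [0.692, 0.722, 0.008, -0.02]
ft_force: [0.9, 0.1, -0.8]
grip_width: 0.011
```

```bash
python3 look.py x >/dev/null; python3 arc.py 0.84 0.8 0.76 0.72 0.68 0.64 0.6 0.56
python3 - <<'E'
import cv2
a=cv2.imread("pics/x_side.png")[50:250,230:430]; cv2.imwrite("pics/x_side_z.png",cv2.resize(a,None,fx=3,fy=3,interpolation=cv2.INTER_CUBIC))
E
```

```text
th 0.8715076211137955 err mm [ 0.3073 -0.6709] bar 0.005933571037931828 0.33036142468910806 F [-1.7401 -0.628   0.0322] w 0.010862429142531797 t 25.325
ly 0.0003644093826099559
0.84 [-0.0001 -0.0063  0.0032]
0.8 [-0.0003 -0.0142  0.0075]
0.76 [-0.0005 -0.022   0.0121]
0.72 [-0.0006 -0.0295  0.0171]
0.68 [-0.0008 -0.0368  0.0223]
0.64 [-0.0011 -0.0439  0.0278]
0.6 [-0.0013 -0.0508  0.0336]
0.56 [-0.0015 -0.0574  0.0397]
```

View pics/x_side_z.png

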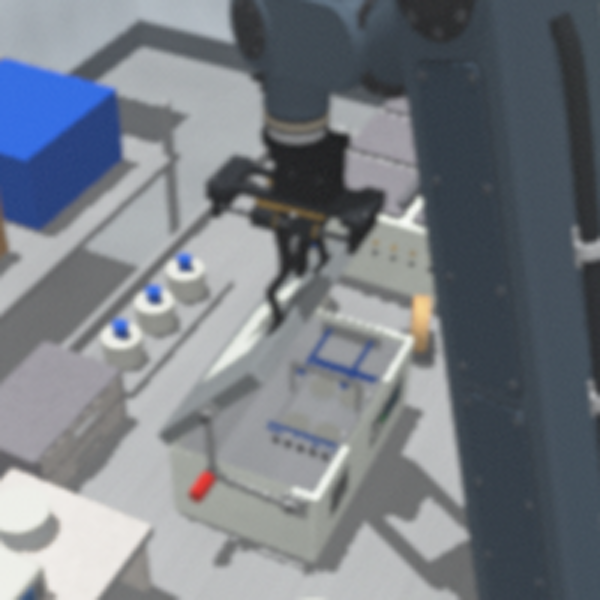

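>>> send_rows(
  steps=[0.0,0,-0.0063,0.0032,0,0.0,0,-0.0142,0.0075,0,0.0,-0.0005,-0.022,0.0121,0,0.0,-0.0005,-0.0295,0.0171,0,0.0,-0.001,-0.0368,0.0223,0,0.0,-0.001,-0.0439,0.0278,0,0.0,-0.0015,-0.0508,0.0336,0,0.0,-0.0015,-0.0574,0.0397,0],
)

```text
time: 26.32
position: [0.4938, -0.1605, 0.2748]
tool_rot: [0.692, 0.722, 0.007, -0.022]
ft_force: [1.1, 0.7, 0.2]
grip_width: 0.0108
```

```bash
python3 arc.py 0.52 0.48 0.44 0.4 0.36 0.32 0.28 0.24
```

```text
th 0.557585969735069 err mm [ 0.5082 -0.5528] bar -0.05289196566380014 0.29128813107438495 F [1.0797 0.744  0.1699] w 0.010786014268874876 t 26.325
ly 0.0006918810893138631
0.52 [-0.0002 -0.006   0.006 ]
0.48 [-0.0005 -0.0121  0.0126]
0.44 [-0.0008 -0.018   0.0194]
0.4 [-0.001  -0.0236  0.0264]
0.36 [-0.0013 -0.0289  0.0337]
0.32 [-0.0016 -0.0339  0.0412]
0.28 [-0.0019 -0.0386  0.0489]
0.24 [-0.0022 -0.043   0.0567]
```

>>> send_rows(
  steps=[0.0,0,-0.006,0.006,0,0.0,-0.0005,-0.0121,0.0126,0,0.0,-0.001,-0.018,0.0194,0,0.0,-0.001,-0.0236,0.0264,0,0.0,-0.0015,-0.0289,0.0337,0,0.0,-0.0015,-0.0339,0.0412,0,0.0,-0.002,-0.0386,0.0489,0,0.0,-0.002,-0.043,0.0567,0],
)

```text
time: 27.32
position: [0.4493, -0.1622, 0.2184]
tool_rot: [0.692, 0.722, 0.006, -0.022]
ft_force: [0.6, 1.4, -1.2]
grip_width: 0.0112
```

```bash
python3 look.py y >/dev/null; python3 arc.py 0.21 .18 .15 .12 .09 .06 .04 .02
python3 - <<'E'
import cv2
a=cv2.imread("pics/y_side.png")[50:250,230:430]; cv2.imwrite("pics/y_side_z.png",cv2.resize(a,None,fx=3,fy=3,interpolation=cv2.INTER_CUBIC))
E
```

```text
th 0.2354197506161325 err mm [ 0.7369 -0.4075] bar -0.0977561918137313 0.2343679681876552 F [ 1.3192  0.6444 -4.3211] w 0.011324839962857668 t 27.425
ly 0.0008850509658398998
0.21 [-0.0002 -0.0026  0.0051]
0.18 [-0.0005 -0.0055  0.0112]
0.15 [-0.0007 -0.0082  0.0174]
0.12 [-0.001  -0.0107  0.0236]
0.09 [-0.0012 -0.0131  0.03  ]
0.06 [-0.0015 -0.0152  0.0364]
0.04 [-0.0016 -0.0165  0.0407]
0.02 [-0.0018 -0.0178  0.045 ]
```

View pics/y_side_z.png

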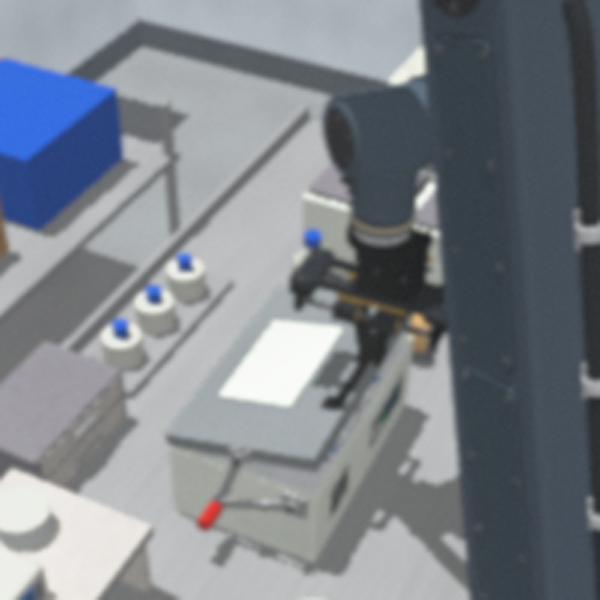

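Nearly shut and held. I'll continue, more slowly towards the end.

>>> send_rows(
  steps=[0.0,0,-0.0026,0.0051,0,0.0,-0.0005,-0.0055,0.0112,0,0.0,-0.0007,-0.0082,0.0174,0,0.0,-0.001,-0.0107,0.0236,0,0.0,-0.0012,-0.0131,0.03,0,0.0,-0.0015,-0.0152,0.0364,0,0.0,-0.0016,-0.0165,0.0407,0,0.0,-0.0018,-0.0178,0.045,0],
)

```text
time: 28.42
position: [0.4305, -0.1631, 0.173]
tool_rot: [0.692, 0.722, 0.006, -0.022]
ft_force: [2.7, 2.3, -1.9]
grip_width: 0.0108
```

```bash
python3 arc.py 0.01 0 -.01 -.02
```

```text
th 0.02014043961164251 err mm [ 0.473 -0.141] bar -0.11622064441668525 0.1894990502246784 F [ 2.6684  2.2975 -1.9073] w 0.010804205659285783 t 28.425
ly 0.0008275510281526446
0.01 [-0.0001 -0.0006  0.0022]
0.0 [-0.0002 -0.0012  0.0044]
-0.01 [-0.0003 -0.0017  0.0066]
-0.02 [-0.0004 -0.0022  0.0088]
```

>>> send_rows(
  steps=[0.0,0,-0.0006,0.0022,0,0.0,0,-0.0012,0.0044,0,0.0,0,-0.0014,0.0055,0,0.0,0,-0.0014,0.0055,0],
)

```text
time: 28.92
position: [0.4305, -0.1633, 0.1718]
tool_rot: [0.692, 0.722, 0.007, -0.02]
ft_force: [-2.4, 6.4, 31.7]
grip_width: 0.011
```

```bash
python3 look.py z >/dev/null; python3 arc.py -.01 -.02
python3 - <<'E'
import cv2
from g import *
a=cv2.imread("pics/z_side.png")[90:250,230:390]; cv2.imwrite("pics/z_side_z.png",cv2.resize(a,None,fx=3.7,fy=3.7,interpolation=cv2.INTER_CUBIC))
c0=np.array([.547,-.159]);y=.042;ex=np.array([np.cos(y),np.sin(y)]);ey=np.array([-ex[1],ex[0]])
for n in("side","top"):
    P=cloud(ld("z",n));lx=(P[...,:2]-c0)@ex;ly=(P[...,:2]-c0)@ey
    m=(abs(lx)<.09)&(abs(ly)<.15)&(P[...,2]>.12)&(P[...,2]<.17); print(n,np.polyfit(lx[m],P[m][:,2],1),m.sum())
E
```

```text
th 0.014943290579856433 err mm [ 0.2095 -0.0613] bar -0.11628868091258106 0.18829717675996074 F [-1.6938  5.7087 32.1019] w 0.011200389792626926 t 29.025
ly 0.0005839498045782689
-0.01 [-0.0002 -0.0014  0.0054]
-0.02 [-0.0003 -0.002   0.0076]
side [0.0014 0.1473] 2123
top [-0.0008  0.1482] 4068
```

View pics/z_side_z.png

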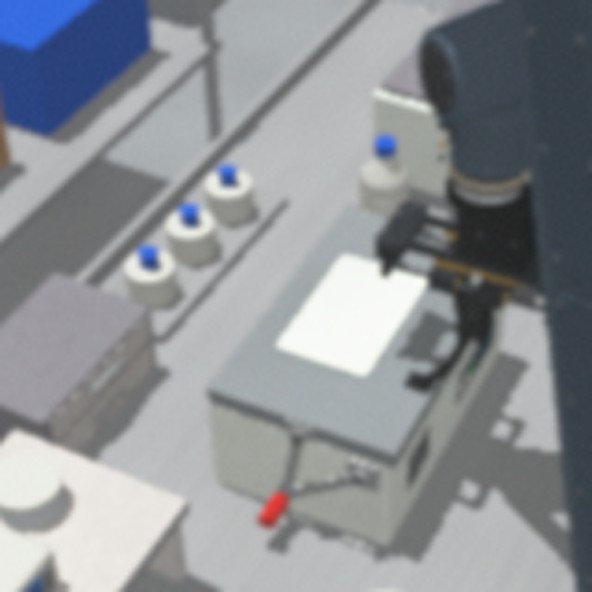

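>>> send_rows(
  steps=[0.0,0,0,-0.0005,0,0.0,0,0,-0.0005,0,0.05,0,0,-0.0005,0,0.05,0,0,-0.0005,0,0.05,0,0,-0.0005,0,0.05,0,0,-0.0005,0],
)

```text
time: 29.78
position: [0.4303, -0.1635, 0.1721]
tool_rot: [0.692, 0.722, 0.007, -0.02]
ft_force: [-1.0, 0.1, 0.5]
grip_width: 0.0433
```

```bash
python3 arc.py
```

```text
th 0.016120036947586267 err mm [ 0.4908 -0.1443] bar -0.11649541468692655 0.18863436214689583 F [-0.9968  0.0735  0.4998] w 0.04331264795206119 t 29.775
ly 0.00043856601577708986
```

>>> send_rows(
  steps=[0.05,0,0,-0.01,0,0.05,0.001,0,-0.04,0,0.05,0.003,-0.001,-0.09,0,0.05,0.006,-0.003,-0.15,0,0.05,0.006,-0.03,-0.19,0,0.05,0.1,-0.03,-0.19,0,0.05,0.16,-0.03,-0.19,0,0.05,0.16,-0.03,-0.19,0],
)

```text
time: 30.78
position: [0.396, -0.0099, 0.3697]
tool_rot: [0.691, 0.722, 0.007, -0.019]
ft_force: [-0.3, -0.8, -0.2]
grip_width: 0.0499
```

```bash
python3 look.py zz >/dev/null
python3 - <<'E'
import cv2
from g import *
from rig import robot
print(robot.get_obs()["time"],robot.get_obs()["position"],robot.get_obs()["ft_force"])
c0=np.array([.547,-.159]);y=.042;ex=np.array([np.cos(y),np.sin(y)]);ey=np.array([-ex[1],ex[0]])
for n in("side","top"):
    P=cloud(ld("zz",n));lx=(P[...,:2]-c0)@ex;ly=(P[...,:2]-c0)@ey
    m=(abs(lx)<.09)&(abs(ly)<.15)&(P[...,2]>.12)&(P[...,2]<.17); print(n,np.polyfit(lx[m],P[m][:,2],1),m.sum())
E
```

```text
30.875 [ 0.3962 -0.0097  0.3695] [-0.0224 -0.5185  0.031 ]
side [-0.0005  0.1473] 2382
top [-0.0008  0.1481] 4479
```

View pics/zz_side.png

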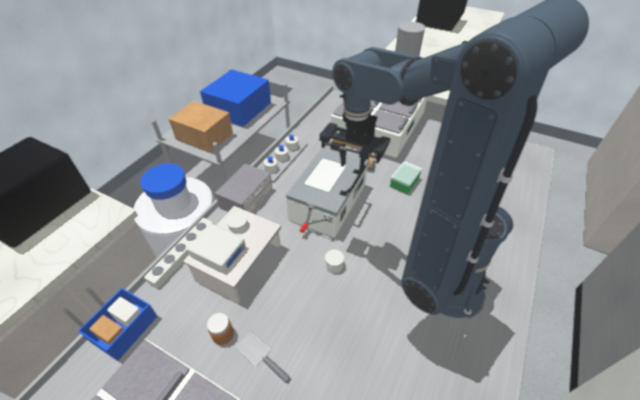

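View pics/zz_top.png

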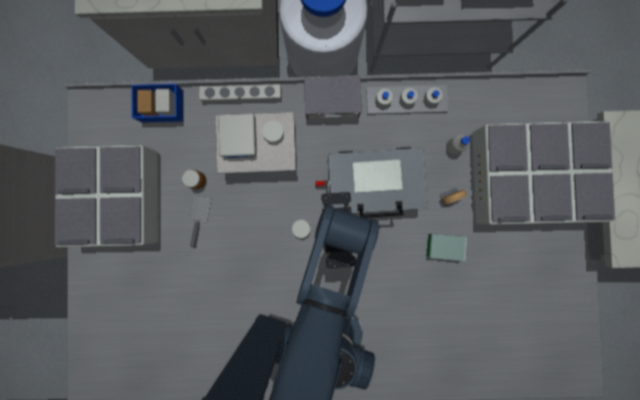

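The hood lies flat and shut. The dishes (301,229), jar (195,180), tip box (447,247), gauge (454,197) and bottle (459,145) are at the same pixels as at the start.

```bash
python3 -c "
from rig import hand_in
print(hand_in())"
```

```text
the job is handed in; nothing more can be done
None
```

The job is done and handed in at about 31 s. The basket hangs on the prongs, the hood is fully shut, and the arm has let go and is clear of everything.

- **Basket out:** I drew it out with the fingers hooked behind the blue lip rather than gripping it. The gripper's body would have hit the shelf in a grip. I let go of it on the free bench with its handle about 125 mm clear of the shelf.
- **Hanging:** I took it by the bail, hung it on both prongs and let go with the hood still locked open. It hung level: both end rims measured about 55–59 mm high, where 57 mm was expected.
- **Hood:** I pressed the red knuckle until the stay broke, and the hood leaned in to about 1.2 rad. I then held the black handle all the way down. The hood's top is now flat at 147–148 mm, as expected when shut.
- **Other things on the bench:** The dish stack, jar, tip box, gauge, bottle and spatula look unmoved between the first and last pictures. I compared these by eye, not by measurement.

**What went wrong or disagreed:**
- **First hanging try:** The bar met the prong tips with about 45 N on the wrist. It sat 16 mm lower in the fingers than planned, probably because I lifted before they had fully closed. I backed off, raised it 18 mm, and it then went in freely. The tool kept a tilt of about 2° from then on, with no visible effect.
- **At shutting:** I pressed about 32 N through the handle after the hood had closed, and eased off before letting go.
- **Basket not seen since the hood closed:** The cameras cannot see inside the shut chamber. The last picture of it hanging was taken with the hood part way down.

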